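# Complete the check-sample tray and cover it

## Task

Get the moisture meter's check-sample set ready: stand a spare tin in every empty pocket of the blue tray, leaving the tins already in it and keeping all tins upright, and leave the spare that is not needed standing on the counter. When all six pockets are full, lay the smoked acrylic lid on the tray's two end walls, squarely and centred over the tray, grip bar up. Do not disturb the weight, the hopper cup, the scoop, the brush or the sieve pan.

Things in the scene. Friction and masses are not known exactly. Their poses are not given: they have to be found in the camera images.
- tray: blue tray fixed to the counter, 132 mm (its x) by 226 mm (its y), with 2 x 3 square pockets at 66 mm pitch. Ribs 28 mm high, the pockets 46 mm square with a white floor 6 mm above the counter. Its two ends (facing +y and -y) are upright walls 14 mm thick and 85 mm high that carry the lid above the tins. Origin at the centre of its underside; it stands turned by up to 0.3 rad
- pocket0 (a point): centre of the floor of a tray pocket, at x -33, y -66 mm in the tray's frame; empty or taken
- pocket1 (a point): centre of the floor of a tray pocket, at x -33, y +0 mm in the tray's frame; empty or taken
- pocket2 (a point): centre of the floor of a tray pocket, at x -33, y +66 mm in the tray's frame; empty or taken
- pocket3 (a point): centre of the floor of a tray pocket, at x +33, y -66 mm in the tray's frame; empty or taken
- pocket4 (a point): centre of the floor of a tray pocket, at x +33, y +0 mm in the tray's frame; empty or taken
- pocket5 (a point): centre of the floor of a tray pocket, at x +33, y +66 mm in the tray's frame; empty or taken
- kept0: sealed check-sample tin: upright cylinder 36 mm in diameter, 70 mm tall, steel with a red band and yellow cap, 150 g. Origin at the centre of its underside, z up; it already stands in one of the tray's pockets
- kept1: sealed check-sample tin: upright cylinder 36 mm in diameter, 70 mm tall, steel with a red band and yellow cap, 150 g. Origin at the centre of its underside, z up; it already stands in one of the tray's pockets
- kept2: sealed check-sample tin: upright cylinder 36 mm in diameter, 70 mm tall, steel with a red band and yellow cap, 150 g. Origin at the centre of its underside, z up; it already stands in one of the tray's pockets
- spare0: sealed check-sample tin: upright cylinder 36 mm in diameter, 70 mm tall, steel with a red band and yellow cap, 150 g. Origin at the centre of its underside, z up; a spare, on the open counter to the robot's left of the tray
- spare1: sealed check-sample tin: upright cylinder 36 mm in diameter, 70 mm tall, steel with a red band and yellow cap, 150 g. Origin at the centre of its underside, z up; a spare, on the open counter to the robot's left of the tray
- spare2: sealed check-sample tin: upright cylinder 36 mm in diameter, 70 mm tall, steel with a red band and yellow cap, 150 g. Origin at the centre of its underside, z up; a spare, on the open counter to the robot's left of the tray
- spare3: sealed check-sample tin: upright cylinder 36 mm in diameter, 70 mm tall, steel with a red band and yellow cap, 150 g. Origin at the centre of its underside, z up; a spare, on the open counter to the robot's left of the tray
- lid: flat smoked acrylic lid lying on the counter to the robot's right of the tray, 150 mm (its x) by 226 mm (its y) by 6 mm, 0.26 kg, with a bright steel grip bar in the middle of its top: 18 mm across its x, 50 mm along its y, rising 28 mm above the sheet. Origin at the centre of its underside. It is as long as the tray and overhangs 9 mm along each long side when square
- weight: steel calibration weight with a knob, 42 mm in diameter, 66 mm tall, standing among the spare tins; not a tin, leave it. Origin at the centre of its underside
- hopper_cup: galvanized open cup, 90 mm across, 95 mm tall, on the far side; leave it. Origin at the centre of its underside
- scoop: yellow plastic scoop, 170 mm long, 45 mm tall, on the far side; leave it. Origin on its underside at the back of the bowl
- brush: hand brush lying on the far side; leave it
- sieve_pan: shallow steel bowl, 130 mm across, 30 mm tall, on the far side; leave it. Origin at the centre of its underside

How it is judged:
On the way, in this order (a step that is already met when the one before it is completed fails the run):
1. all six pockets hold an upright tin (distance between any of kept0, kept1, kept2, spare0, spare1, spare2, spare3 and pocket0 below 0.012 m and distance between any of kept0, kept1, kept2, spare0, spare1, spare2, spare3 and pocket1 below 0.012 m and distance between any of kept0, kept1, kept2, spare0, spare1, spare2, spare3 and pocket2 below 0.012 m and distance between any of kept0, kept1, kept2, spare0, spare1, spare2, spare3 and pocket3 below 0.012 m and distance between any of kept0, kept1, kept2, spare0, spare1, spare2, spare3 and pocket4 below 0.012 m and distance between any of kept0, kept1, kept2, spare0, spare1, spare2, spare3 and pocket5 below 0.012 m and angle between each of kept0, kept1, kept2, spare0, spare1, spare2, spare3's own z axis and vertical below 0.1 rad), for 0.2 s.
2. the lid rests squarely on the tray's end walls (x of lid in the frame of tray between -0.01 and 0.01 m and y of lid in the frame of tray between -0.01 and 0.01 m and z of lid in the frame of tray between 0.081 and 0.089 m and angle between the x axis of lid and the x axis of tray, either way round below 0.1 rad and angle between lid's own z axis and vertical below 0.04 rad), for 0.2 s.
At the end, for the whole second after the job is handed in: A tin stands on each pocket floor, foot within 12 mm of the centre; all seven tins upright within 0.1 rad, the one left over on the counter; the lid lies still and level on the end walls, grip up, within 10 mm of the tray centre each way and 0.1 rad of square (all of step 1 and all of step 2 and height (world z) of each of kept0, kept1, kept2, spare0, spare1, spare2, spare3 below 0.014 m and linear speed of lid below 0.02 m/s); the robot touches nothing.
It fails at once if a tin that was in the tray at the start is moved by more than 25 mm (distance of any of kept0, kept1, kept2 from where it was at the start of the episode above 0.025 m).
It fails at once if a tin is tipped by more than 0.6 rad (angle between any of kept0, kept1, kept2, spare0, spare1, spare2, spare3's own z axis and vertical above 0.6 rad).
It fails at once if the weight, hopper cup, scoop, brush or sieve pan is moved by more than 30 mm (distance of any of weight, hopper_cup, scoop, brush, sieve_pan from where it was at the start of the episode above 0.03 m).
It also fails if it takes over 72 s, if anything falls off the work surface, if the arm or the gripper's body presses on something with over 40 N, if the wrist force passes 120 N, or if a joint passes its speed limit or range.

## Robot

A 7-joint arm with a two-finger parallel gripper is mounted at the origin on the work surface. World frame = base frame: x ahead of the robot, y to its left, z up, the work surface at z = 0. Lengths are in m, angles in rad, forces in N, time in s.
With the tool pointing down it reaches from about 0.4 to 0.85 m from the base axis. Payload 10.4 kg.
Tool frame: the origin (TCP) lies between the finger pads; the fingertips stand manip.finger_overhang ahead of it and the grasp point (between the pads) lies 11 mm behind it (manip.finger_overhang is the distance from the TCP to the fingertips, in m); x points along the fingers, z is the direction in which the jaws open and shut, and the axes are right-handed (so a half turn about x gives the same grasp; the last joint's range is limited). The gripper opens to 85 mm and grips with 20 to 120 N. Pads are 22 mm wide; open, the fingers measure 114 mm over their backs; the gripper's body (76 mm by 85 mm) begins 54 mm behind the grasp point. The pads swing forward as they close: fully open they stand 13 mm farther back than shut.
Start: joints at [1.181, 0.332, -0.065, 1.46, 0.022, 1.35, -0.088], TCP at [0.224, -0.583, 0.239] pointing down, gripper open.
Joint ranges: [-2.6, 2.6], [-0.5, 2.12], [-1.47, 1.34], [0.16, 2.42], [-1.27, 4.41], [0.06, 2.06], [-2.6, 2.6]. Speed limits (rad/s): [2.22, 2.22, 2.79, 2.79, 3.14, 3.14, 3.14].

## Interface

Orientations are given as a unit quaternion [x, y, z, w].
In Python, from workcell import get_obs, camera, workorder, manip gives the robot as it stands. The module is installed in compiled form; this text tells all that it offers.
- The arm moves only by the tool play_rows, never from a script. Its argument "increments" is text: rows parted by semicolons, each of 4 numbers parted by spaces: the shift along the tool's x, y, z in m, then the turn about the tool's x in rad. A call has 1 to 20 rows; each row shifts and turns the pose as measured when the row begins, along the tool's axes as they then stand; what a row does not reach is not made up. A row lasts 1/10 s, in which the tool goes at most 50 mm and 8.59 degrees, less where a joint would pass 70% of its speed; a pose out of reach is approached as far as the arm can. A call is refused whole if a number of a shift passes 0.05 or a number of a turn 0.15, either way. A call with a gripper value outside its range is refused whole. "hand" is the gripper command: -1 is fully open, 1 is shut, values between are in proportion, set as the call begins (left out, the last holds). The fingers move at their own pace and stop on an object; "squeeze" is the grip in N (left out, the last holds). Time passes only in rows, so rows that do not move let the fingers close. It gives the time, the measured TCP pose, the force and the opening at its end, in the units of the state.
- get_obs(): the state, without advancing time (a new reading comes with each control period).
- camera(name): name is "scene" or "top" or "wrist"; returns a dict with "img" (400x640x3 uint8, blue, green, red), "fov_y" (degrees; the focal length in pixels is half the picture's height over the tangent of half this angle, whatever the lens; pixels are square), "cx", "cy" (the principal point, pixels), "distortion" ([k1, k2, p1, p2, k3] as OpenCV has them; the pictures are not rectified), "R" (3x3) and "t" (3): a world point X has camera coordinates R X + t; the wrist camera has in their place "tool_from_camera" (4x4, takes a point from camera to tool coordinates, whose origin is the TCP and whose axes are the tool frame's). Camera axes: x right, y down, z forward; pixel columns grow to the right and rows downward; lengths in m; the calibration is good to about 2 mm. A picture is of the moment at which its call begins: read the wrist's pose just before it. There is no depth.
- workorder.hand_in(): hands the job in, once; it reports no verdict.
The state is a dict: "clock": time; "joint_pos": joint angles; "joint_velocities": joint speeds; "tau": joint torques, N m; "position": TCP position; "ee_rot": TCP orientation; "ft_force": force on the tool from outside, world axes, zero at the start; "torque": the same for the moment, N m; "grip_width": opening from 0.0 (shut) to 1.0 (fully open).
Only numpy, scipy, OpenCV 4.12 (cv2) and the standard library are available. Lean on these libraries where they do the work, as an engineer would, in place of code of your own. Each camera call takes 0.05 s, during which the arm holds its last target.

## Working session

There is one attempt and no reset: what is moved stays moved. The work goes in short steps, Python scripts to look and compute and a tool call to move; the robot and the scene stay as the last step left them, time stands still between calls to the robot, and variables do not carry over. Pictures are saved under pics/ and viewed, and the job is handed in when it is done.

Besides the shell and the picture viewer there is one more tool, called after "Emit:" as name(argument=value, ...) on one line, values as JSON. play_rows: Moves the arm, as the interface text tells. Its arguments: {"type":"object","properties":{"increments":{"type":"string"},"hand":{"type":"number"},"squeeze":{"type":"number"}},"required":["increments"]}

```bash
mkdir -p pics
cat > h.py <<'E'
import numpy as np,cv2
from workcell import get_obs,camera,workorder,manip
from scipy.spatial.transform import Rotation as Ro
def K(c):
    f=200/np.tan(np.radians(c['fov_y'])/2); return np.array([[f,0,c['cx']],[0,f,c['cy']],[0,0,1.]])
def ext(c,o=None):
    if 'R' in c: return np.array(c['R']),np.array(c['t'])
    T=np.eye(4);T[:3,:3]=Ro.from_quat(o['ee_rot']).as_matrix();T[:3,3]=o['position']
    W=np.linalg.inv(T@np.array(c['tool_from_camera'])); return W[:3,:3],W[:3,3]
def onplane(c,uv,z,o=None):
    R,t=ext(c,o); p=cv2.undistortPoints(np.array(uv,float).reshape(-1,1,2),K(c),np.array(c['distortion'],float)).reshape(-1,2)
    d=np.c_[p,np.ones(len(p))]@R; C=-R.T@t
    return C+d*((z-C[2])/d[:,2:3])
def proj(c,X,o=None):
    R,t=ext(c,o); return cv2.projectPoints(np.array(X,float).reshape(-1,1,3),cv2.Rodrigues(R)[0],t,K(c),np.array(c['distortion'],float))[0].reshape(-1,2)
E
python3 - <<'E'
from h import *
o=get_obs();print(o,manip.finger_overhang)
print(Ro.from_quat(o['ee_rot']).as_matrix().round(3))
for n in ['scene','top','wrist']:
    c=camera(n);cv2.imwrite(f'pics/{n}0.png',c['img']);print(n,{k:v for k,v in c.items() if k!='img'})
E
```

```text
{'clock': 0.0, 'joint_pos': array([ 1.18140313,  0.33291561, -0.06475875,  1.46094414,  0.02156765,
        1.34991549, -0.08848341]), 'joint_velocities': array([ 0.00124354,  0.00077389,  0.00093459,  0.00052236, -0.00080966,
       -0.00200603,  0.00083471]), 'tau': array([ 3.99683086e-05, -6.25453591e+01,  4.88818204e-02, -3.91607344e+01,
        1.61883520e-02,  9.90855420e-03,  4.28778753e-05]), 'position': array([ 0.22404312, -0.58306284,  0.23848741]), 'ee_rot': array([ 0.40069737,  0.58325462, -0.40011192,  0.5823797 ]), 'ft_force': array([ 0.48768051, -0.96060886,  0.26753904]), 'torque': array([ 0.01501817,  0.0513775 , -0.00645109]), 'grip_width': 1.0015055186463144} 0.008
[[-0.001  0.933  0.359]
 [ 0.001  0.359 -0.933]
 [-1.    -0.    -0.001]]
scene {'fov_y': 45.028797234791, 'cx': 327.08594497705934, 'cy': 197.16726852384556, 'distortion': array([-0.11106729,  0.        ,  0.        ,  0.        ,  0.        ]), 'R': array([[-0.06638631,  0.99778193, -0.00490636],
       [ 0.67418704,  0.04123025, -0.73740891],
       [-0.735571  , -0.05226166, -0.67542877]]), 't': array
[... 251 characters left out ...]
56, -0.01824097],
       [-0.98804482, -0.01443315, -0.15348978],
       [ 0.15317763,  0.02069927, -0.98798186]]), 't': array([0.02285474, 0.58956939, 0.94048283])}
wrist {'fov_y': 66.49074785707928, 'cx': 312.1211331940637, 'cy': 198.2443420404094, 'distortion': array([-0.03342883,  0.        ,  0.        ,  0.        ,  0.        ]), 'tool_from_camera': array([[ 1.65050683e-03, -2.78195682e-01,  9.60523003e-01,
        -1.34339003e-01],
       [ 5.42776401e-04, -9.60523920e-01, -2.78196880e-01,
         7.23344299e-02],
       [ 9.99998491e-01,  9.80515070e-04, -1.43435324e-03,
        -4.86909430e-04],
       [ 0.00000000e+00,  0.00000000e+00,  0.00000000e+00,
         1.00000000e+00]])}
```

View pics/top0.png

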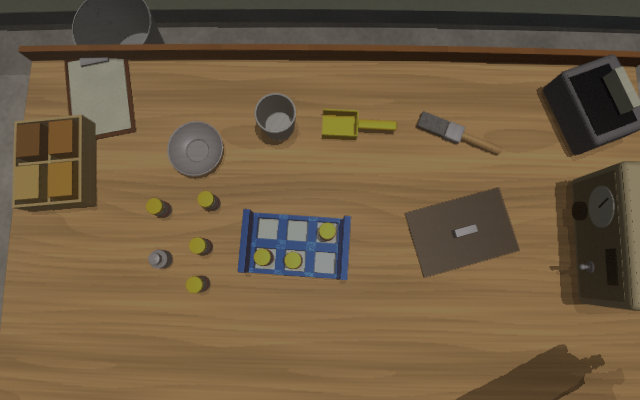

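View pics/scene0.png

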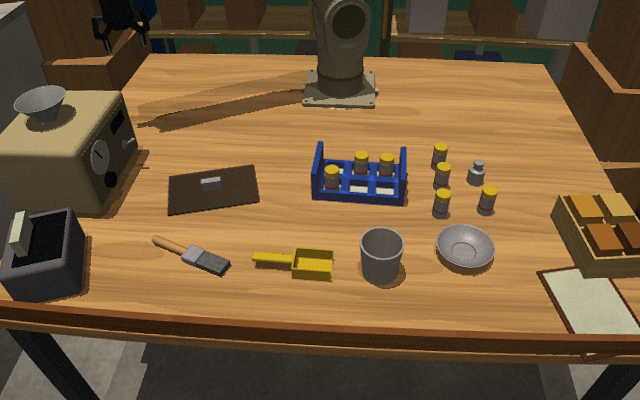

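View pics/wrist0.png

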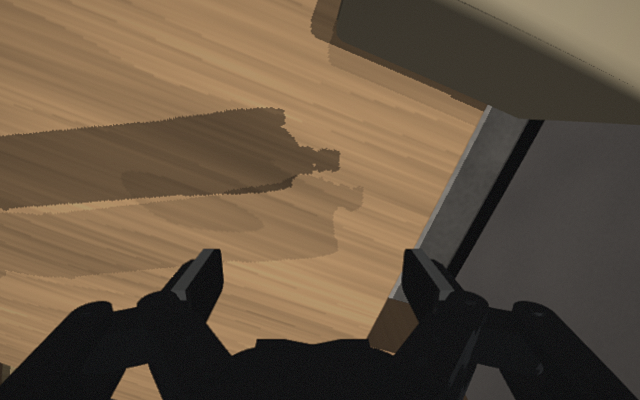

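Top view: the tray is around (295,245) with kept tins at (328,231), (262,257) and (292,260). The empty pockets are at about (268,229), (297,230) and (324,263). The spares are at (155,206), (206,199), (198,245) and (195,284), and the weight is at (159,258). The lid is around (462,232).

```bash
cat > meas.py <<'E'
from h import *
def yellow(img):
    hsv=cv2.cvtColor(img,cv2.COLOR_BGR2HSV); return cv2.inRange(hsv,(22,140,60),(34,255,255))
def blobs(m,a0,a1):
    n,l,s,ce=cv2.connectedComponentsWithStats(m); return [(ce[i],s[i]) for i in range(1,n) if a0<s[i,4]<a1]
E
python3 - <<'E'
from meas import *
for n in ['top','scene']:
    c=camera(n);img=c['img']
    print(n,'yellow')
    for ce,s in blobs(yellow(img),60,900):
        print(ce.round(1),s, onplane(c,ce,0.07).round(4)[0])
    hsv=cv2.cvtColor(img,cv2.COLOR_BGR2HSV)
    b=cv2.inRange(hsv,(105,120,30),(125,255,255))
    for ce,s in blobs(b,30,1e5): print('blue',ce.round(1),s)
    if n=='top':
        sub=img[150:320,130:540]
        cv2.imwrite('pics/zt.png',cv2.resize(img[180:310,130:380],None,fx=3.2,fy=3.2,interpolation=cv2.INTER_CUBIC))
        cv2.imwrite('pics/zl.png',cv2.resize(img[180:290,390:540],None,fx=5,fy=5,interpolation=cv2.INTER_CUBIC))
        cv2.imwrite('pics/zr.png',cv2.resize(img[200:290,225:365],None,fx=5.5,fy=5.5,interpolation=cv2.INTER_CUBIC))
E
```

```text
top yellow
[205.2 198.7] [197 191  17  17 218] [0.5776 0.2634 0.07  ]
[153.6 205.6] [146 198  17  16 211] [0.5609 0.375  0.07  ]
[326.7 230.6] [319 223  16  16 208] [0.5135 0.0021 0.07  ]
[197.1 245.1] [189 237  17  17 231] [0.4782 0.2755 0.07  ]
[261.9 256.6] [254 249  17  17 223] [0.4567 0.137  0.07  ]
[292.5 260. ] [285 252  16  17 210] [0.4508 0.0727 0.07  ]
[194.  284.3] [186 276  17  17 235] [0.3965 0.2776 0.07  ]
blue [243.4 240.6] [238 210  12  62 374]
blue [291.4 245.5] [ 249  214   91   64 2193]
blue [344.9 247.9] [341 217   9  63 333]
scene yellow
[440.7 146.5] [435 143  13   9  85] [0.4023 0.2792 0.07  ]
[360.9 154.6] [355 150  13  11  96] [0.4501 0.0735 0.07  ]
[386.7 156.9] [381 153  13   9 100] [0.4556 0.1382 0.07  ]
[443.5 166.2] [437 162  14  12 105] [0.4839 0.277  0.07  ]
[331.4 169.2] [325 165  14  11 119] [0.5129 0.0027 0.07  ]
[489.4 190.3] [482 185  16  11 119] [0.5667 0.3754 0.07  ]
[443.3 193. ] [436 188  15  12 126] [0.5831 0.2653 0.07  ]
blue [151.2  12.8] [147   8  10  12  31]
blue [159.4  46.9] [153  39  12  14  54]
blue [316.8 157.7] [311 141  12  34 177]
blue [403.  163.6] [400 147   6  34 170]
blue [362.1 179.6] [ 320  159   80   39 1209]
```

View pics/zr.png

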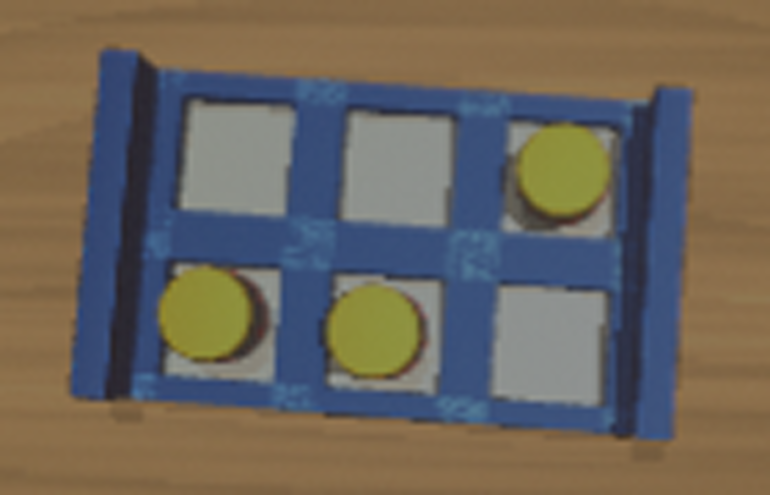

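View pics/zl.png

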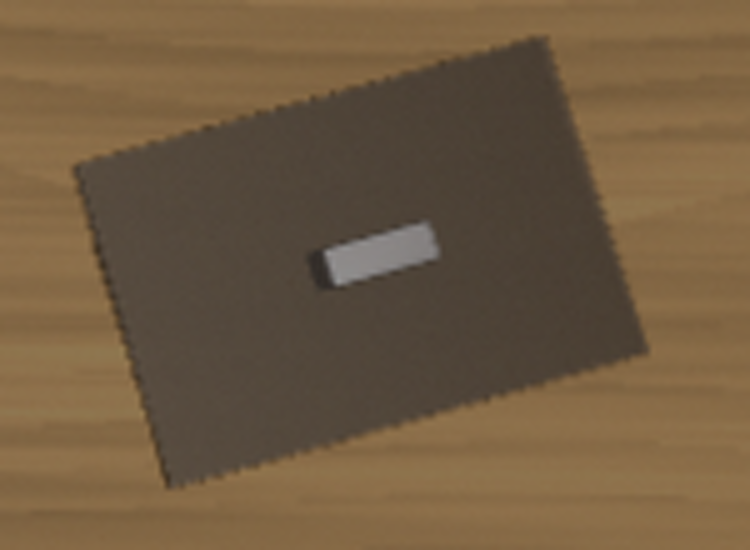

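Run:
```python
from meas import *
c=camera('top')
u=lambda p,o,s:(np.array(p,float)+.5)/s-.5+np.array(o)
w=onplane(c,u([[101,48],[72,398],[692,88],[672,440]],(225,200),5.5),.085)
print(w.round(4)); print([np.linalg.norm(w[i]-w[j]).round(4) for i,j in [(0,1),(2,3),(0,2),(1,3)]])
ce=w.mean(0); ydir=(w[0]+w[1]-w[2]-w[3]); xdir=w[0]-w[1]+w[2]-w[3]
print('tray',ce,np.arctan2(-ydir[0],ydir[1]),np.arctan2(xdir[1],xdir[0]))
th=(np.arctan2(-ydir[0],ydir[1])*226+np.arctan2(xdir[1],xdir[0])*132)/358
R=np.array([[np.cos(th),-np.sin(th)],[np.sin(th),np.cos(th)]])
for i,(x,y) in enumerate([(-33,-66),(-33,0),(-33,66),(33,-66),(33,0),(33,66)]): print(i,(ce[:2]+R@[x/1e3,y/1e3]).round(4))
# rib openings check z=.028 for 3 empties 
for nm,q in [('p5',[[183,97],[296,108],[290,216],[176,208]]),('p4',[[345,107],[457,118],[450,227],[338,220]]),('p0',[[497,282],[608,292],[600,405],[490,397]])]:
    print(nm,onplane(c,u(q,(225,200),5.5),.02).mean(0).round(4))
# lid
w=onplane(c,u([[77,165],[547,38],[648,352],[168,488]],(390,180),5),.006)
print('lid',w.mean(0).round(4),[np.linalg.norm(w[i]-w[i-1]).round(4) for i in range(4)])
yd=w[0]-w[1]+w[3]-w[2]; print('yaw',np.arctan2(-yd[0],yd[1]))
b=onplane(c,u([[323,250],[430,221],[440,258],[333,287]],(390,180),5),.034)
print('bar',b.mean(0).round(4),[np.linalg.norm(b[i]-b[i-1]).round(4) for i in range(4)])
yd=b[0]-b[1]+b[3]-b[2]; print('yaw',np.arctan2(-yd[0],yd[1]))
print('weight',onplane(c,[[159,258]],.06))
```

```text
[[ 0.5562  0.1784  0.085 ]
 [ 0.4242  0.1841  0.085 ]
 [ 0.5443 -0.0466  0.085 ]
 [ 0.4129 -0.04    0.085 ]]
[np.float64(0.1321), np.float64(0.1316), np.float64(0.2253), np.float64(0.2243)]
tray [0.48438226 0.06897708 0.085     ] -0.05142088643891787 -0.046663062683400876
0 [0.4481 0.0047]
1 [0.4514 0.0706]
2 [0.4547 0.1365]
3 [0.5141 0.0014]
4 [0.5173 0.0673]
5 [0.5206 0.1333]
p5 [0.5208 0.1332 0.02  ]
p4 [0.5175 0.0678 0.02  ]
p0 [0.4482 0.0059 0.02  ]
lid [ 0.5212 -0.3025  0.006 ] [np.float64(0.1486), np.float64(0.2249), np.float64(0.1477), np.float64(0.2261)]
yaw 0.2786323410353233
bar [ 0.5212 -0.3026  0.034 ] [np.float64(0.0166), np.float64(0.0494), np.float64(0.0166), np.float64(0.0493)]
yaw 0.27334217198079014
weight [[0.44947459 0.35929354 0.06      ]]
```

Emit:
play_rows(increments="0 0 0 -0.144;0 0 0 -0.144;0 0 0 -0.144;0 0 0 -0.144;0 0 0 -0.144;0 0 0 -0.144;0 0 0 -0.144;0 0 0 -0.144;0 0.045 0.016 0;0 0.045 0.016 0;0 0.045 0.016 0;0 0.045 0.016 0;0 0.045 0.016 0;0 0.045 0.016 0;0 0.045 0.016 0;0 0.045 0.016 0;0 0.045 0.016 0;0 0.045 0.016 0;0 0.045 0.016 0;0 0.045 0.016 0", hand=-0.4, squeeze=40)

```text
clock: 2.3
position: [0.4213, -0.0292, 0.2367]
ee_rot: [0.003, 0.707, -0.006, 0.707]
ft_force: [1.5, -1.1, -0.0]
grip_width: 0.701
```

```bash
cat >> meas.py <<'E'
TH=-0.049
def delta(tx,ty,tz,yaw=TH):
    o=get_obs();R=Ro.from_quat(o['ee_rot']).as_matrix()
    a=np.arctan2(R[1,2],R[0,2])
    d=R.T@(np.array([tx,ty,tz])-o['position'])
    print('clk %.2f'%o['clock'],'pos',np.array(o['position']).round(4),'yaw %.4f'%a,'down',R[:,0].round(3),'F',np.array(o['ft_force']).round(1),'grip %.3f'%o['grip_width'])
    print('delta tool',d.round(4),'turn %.4f'%(-((yaw-a+np.pi)%(2*np.pi)-np.pi)))
E
python3 -c "
from meas import *
delta(.5776,.2634,.15)"
```

```text
clk 2.30 pos [ 0.4213 -0.0292  0.2367] yaw -0.0140 down [-0.    -0.004 -1.   ] F [ 1.5 -1.1 -0. ] grip 0.701
delta tool [0.0854 0.2952 0.1522] turn 0.0350
```

Emit:
play_rows(increments="0 0.042 0.0217 0.01;0 0.042 0.0217 0.01;0 0.042 0.0217 0.01;0 0.042 0.0217 0;0 0.042 0.0217 0;0.02 0.042 0.0217 0;0.02 0.04 0.02 0;0.02 0 0 0;0 0 0 0")

```text
clock: 3.2
position: [0.5865, 0.2721, 0.1741]
ee_rot: [0.015, 0.706, -0.018, 0.708]
ft_force: [0.9, -1.0, -0.8]
grip_width: 0.699
```

```bash
cat > look.py <<'E'
from meas import *
import sys
o=get_obs();c=camera('wrist');cv2.imwrite('pics/'+sys.argv[1]+'.png',c['img'])
z=float(sys.argv[2]) if len(sys.argv)>2 else .07
for ce,s in blobs(yellow(c['img']),300,90000):
    # cap top: fit circle to hull
    print(ce.round(1),s,onplane(c,ce,z,o).round(4)[0])
E
python3 look.py wA; python3 -c "
from meas import *
delta(.5776,.2634,.037)"
```

```text
[272.3  61.4] [ 249   36   48   52 1960] [0.5641 0.379  0.07  ]
[183.6 195.6] [ 161  174   46   44 1520] [0.4836 0.2817 0.07  ]
[ 88.2 197.4] [  64  177   49   43 1591] [0.4035 0.2839 0.07  ]
[303.6 204.2] [ 283  183   42   43 1400] [0.581  0.2699 0.07  ]
[456.7 384.2] [ 435  367   50   33 1118] [0.7264 0.0707 0.07  ]
[183.4 383.6] [171 372  27  27 394] [0.4494 0.0855 0.07  ]
clk 3.25 pos [0.5866 0.2727 0.176 ] yaw -0.0452 down [ 0.005 -0.003 -1.   ] F [-1.   0.5 -0.1] grip 0.702
delta tool [ 0.139  -0.0093 -0.0093] turn 0.0038
```

View pics/wA.png

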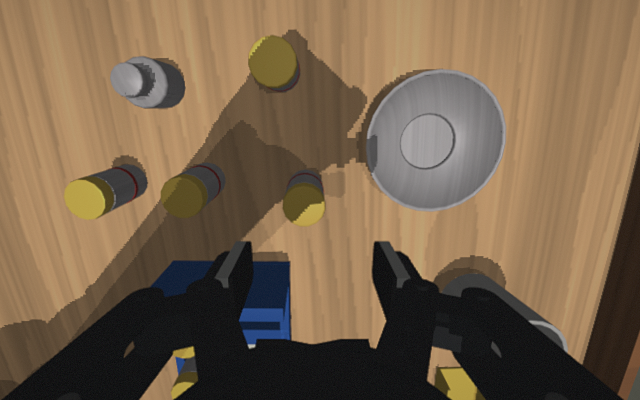

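```bash
cat > rim.py <<'E'
from meas import *
import sys
# fit 18mm circle at cap-top plane: hull points mapped to z plane; keep those on the far side from camera
def caps(n,z=.07,a0=300,a1=90000):
    o=get_obs();c=camera(n);R,t=ext(c,o);C=-R.T@t;out=[]
    for ct in cv2.findContours(yellow(c['img']),0,1)[0]:
        if not a0<cv2.contourArea(ct)<a1: continue
        h=cv2.convexHull(ct).reshape(-1,2).astype(float)
        m=h.mean(0);h+= (h-m)/np.linalg.norm(h-m,axis=1)[:,None]*.5
        P=onplane(c,h,z,o)[:,:2];g=P.mean(0);away=g-C[:2];away/=np.linalg.norm(away)
        s=(P-g)@away>-0.004
        from scipy.optimize import least_squares
        r=least_squares(lambda q:np.linalg.norm(P[s]-q,axis=1)-.018,g,loss='soft_l1',f_scale=.001)
        out.append((r.x,np.sqrt((r.fun**2).mean())))
    return out
if __name__=='__main__':
    n=sys.argv[1]
    for x,e in caps(n,float(sys.argv[2]) if len(sys.argv)>2 else .07,30 if n!='wrist' else 300): print(n,x.round(4),'rms %.4f'%e)
E
python3 rim.py wrist; python3 rim.py top
```

```text
wrist [0.4393 0.0841] rms 0.0043
wrist [0.7417 0.0544] rms 0.0043
wrist [0.5809 0.2689] rms 0.0004
wrist [0.4001 0.2823] rms 0.0003
wrist [0.482  0.2803] rms 0.0004
wrist [0.5641 0.3785] rms 0.0003
top [0.4508 0.0728] rms 0.0006
top [0.5134 0.0023] rms 0.0007
top [ 0.75   -0.1269] rms 0.0669
```

Emit:
play_rows(increments="0.025 -0.0035 -0.004 0;0.025 -0.0035 -0.004 0;0.015 0 0 0;0 0 0 0;0 0 0 0")

```text
clock: 3.85
position: [0.5848, 0.2602, 0.121]
ee_rot: [0.019, 0.699, -0.02, 0.715]
ft_force: [0.0, -0.3, 0.3]
grip_width: 0.699
```

```bash
python3 look.py wA2;python3 rim.py wrist; python3 -c "
from meas import *
delta(.579,.266,.037)
o=get_obs();c=camera('wrist')
T=Ro.from_quat(o['ee_rot']).as_matrix()
for p in [(.008,0,.03),(.008,0,-.03),(.008,.011,.03),(.008,.011,-.03),(-.011,0,.03)]: print(p,proj(c,T@np.array(p)+o['position'],o).round(1))
"
```

```text
[258.3  28.2] [ 226    0   65   62 3286] [0.564  0.3771 0.07  ]
[148. 203.] [ 118  176   61   55 2588] [0.4841 0.2817 0.07  ]
[ 28.6 207.2] [   0  181   61   54 2659] [0.4056 0.2837 0.07  ]
[301.4 211.6] [ 275  185   54   54 2262] [0.5808 0.2699 0.07  ]
[164.4 382.9] [141 361  41  39 935] [0.4654 0.1365 0.07  ]
wrist [0.4577 0.1357] rms 0.0061
wrist [0.5807 0.2692] rms 0.0004
wrist [0.4007 0.2819] rms 0.0007
wrist [0.4821 0.2803] rms 0.0003
wrist [0.5641 0.3782] rms 0.0004
clk 3.95 pos [0.5848 0.2605 0.121 ] yaw -0.0558 down [ 0.022 -0.002 -1.   ] F [-0.6  1.1 -0.2] grip 0.700
delta tool [ 0.0839  0.0053 -0.008 ] turn -0.0068
(0.008, 0, 0.03) [[368.1 255.9]]
(0.008, 0, -0.03) [[251.5 255.8]]
(0.008, 0.011, 0.03) [[369.2 236.1]]
(0.008, 0.011, -0.03) [[250.3 236. ]]
(-0.011, 0, 0.03) [[375.4 274.9]]
```

View pics/wA2.png

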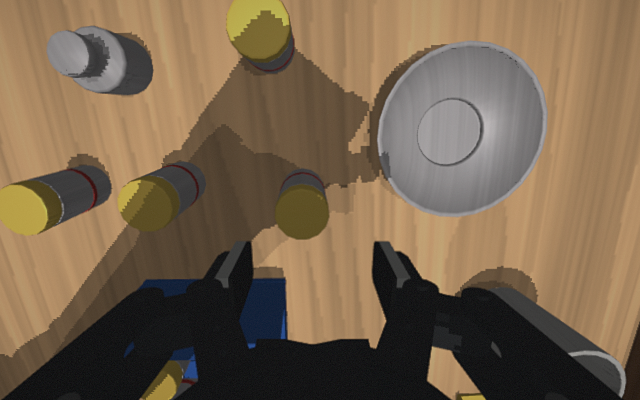

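Emit:
play_rows(increments="0.014 0.0026 -0.004 0;0.014 0.0027 -0.004 0;0.014 0 0 0;0.014 0 0 0;0.014 0 0 0;0.014 0 0 0;0 0 0 0")

```text
clock: 4.7
position: [0.5775, 0.2673, 0.0286]
ee_rot: [0.019, 0.699, -0.02, 0.714]
ft_force: [-0.6, -0.7, 0.3]
grip_width: 0.695
```

```bash
python3 -c "
from meas import *
delta(.579,.266,.037)"
```

```text
clk 4.70 pos [0.5775 0.2673 0.0286] yaw -0.0542 down [ 0.021 -0.002 -1.   ] F [-0.6 -0.7  0.3] grip 0.695
delta tool [-0.0084 -0.0012  0.0017] turn -0.0052
```

Emit:
play_rows(increments="-0.008 -0.001 0.002 0;0 0 0 0;0 0 0 0;0 0 0 0;0 0 0 0;0 0 0 0", hand=1)

```text
clock: 5.3
position: [0.5811, 0.2667, 0.0404]
ee_rot: [0.02, 0.698, -0.019, 0.715]
ft_force: [-0.8, -0.2, -1.2]
grip_width: 0.416
```

Emit:
play_rows(increments="-0.03 0 0 0;-0.04 0 0 0;-0.04 0 0 0;-0.02 0 0 0;0 0 0 0")

```text
clock: 5.8
position: [0.5768, 0.2663, 0.1735]
ee_rot: [0.019, 0.699, -0.02, 0.714]
ft_force: [-0.1, 0.5, -1.0]
grip_width: 0.412
```

```bash
python3 look.py wA3;python3 -c "
from meas import *
delta(.522,.135,.15)"
```

```text
[280.5  53.5] [ 257   27   48   53 1959] [0.5635 0.3786 0.07  ]
[190.6 190.8] [ 168  169   47   44 1574] [0.4832 0.2814 0.07  ]
[ 92.8 194. ] [  68  173   51   44 1660] [0.4031 0.2836 0.07  ]
[312.3 290.8] [ 268  246   90   90 6329] [0.5758 0.1835 0.07  ]
clk 5.85 pos [0.5764 0.266  0.172 ] yaw -0.0544 down [ 0.019 -0.002 -1.   ] F [ 0.5  0.8 -1. ] grip 0.409
delta tool [ 0.0213 -0.1338 -0.0477] turn -0.0054
```

View pics/wA3.png

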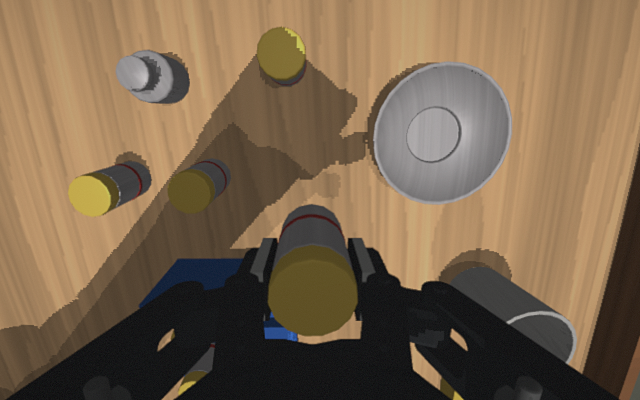

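Emit:
play_rows(increments="0 -0.033 -0.012 0;0 -0.033 -0.012 0;0 -0.033 -0.012 0;0 -0.033 -0.012 0;0 0 0 0;0 0 0 0")

```text
clock: 6.45
position: [0.5151, 0.1303, 0.1607]
ee_rot: [0.018, 0.704, -0.021, 0.709]
ft_force: [0.2, 0.6, -1.1]
grip_width: 0.412
```

```bash
python3 look.py wA4;python3 rim.py wrist 0.2016;python3 -c "
from meas import *
delta(.522,.135,.045)"
```

```text
[127.3  12. ] [  96    0   59   30 1334] [0.4019 0.2723 0.07  ]
[246.5   9.7] [220   0  53  25 914] [0.4812 0.2682 0.07  ]
[235.9 197.9] [ 212  175   49   46 1709] [0.459  0.1404 0.07  ]
[312.5 293.2] [ 268  246   90   99 6660] [0.5131 0.0531 0.07  ]
[229.9 265.9] [218 251  28  36 516] [0.4466 0.0827 0.07  ]
[549.3 307. ] [ 506  269   88   86 5361] [0.7221 0.0245 0.07  ]
wrist [0.6052 0.1241] rms 0.0026
wrist [0.5032 0.147 ] rms 0.0028
wrist [0.5166 0.1367] rms 0.0017
wrist [0.5016 0.1868] rms 0.0034
wrist [0.504  0.2458] rms 0.0015
wrist [0.4778 0.2429] rms 0.0005
clk 6.55 pos [0.5154 0.1311 0.1609] yaw -0.0535 down [ 0.007 -0.003 -1.   ] F [-0.4  1.1 -0.8] grip 0.416
delta tool [0.1159 0.0046 0.0056] turn -0.0045
```

View pics/wA4.png

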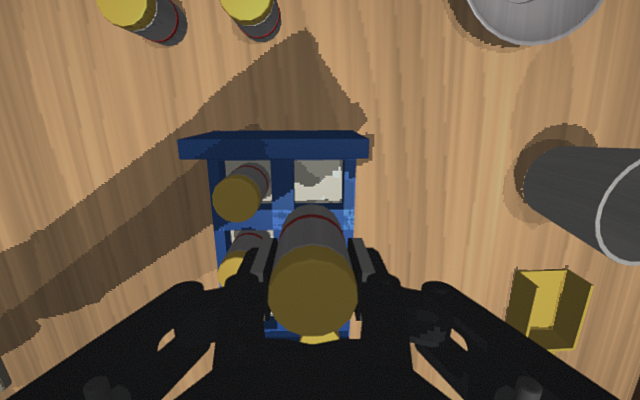

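Run:
```python
from h import *
i=cv2.imread('pics/wA4.png')
cv2.imwrite('pics/z1.png',cv2.resize(i[120:240,165:385],None,fx=3.6,fy=3.6,interpolation=cv2.INTER_CUBIC))
```

```text
(no output)
```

View pics/z1.png

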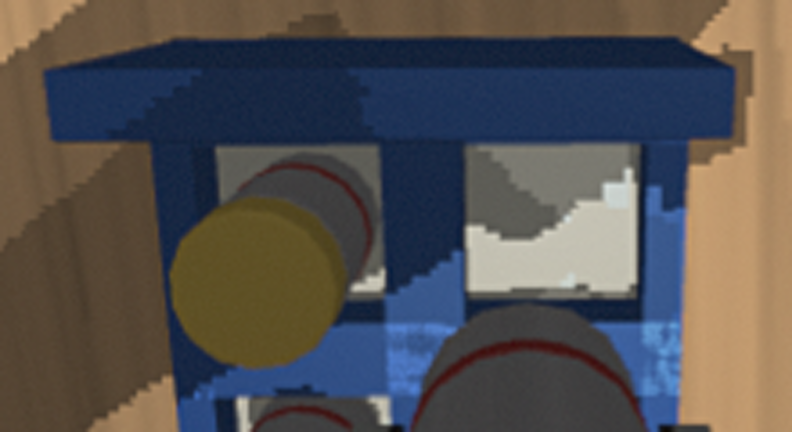

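Run:
```python
from meas import *
o=get_obs();c=camera('wrist');
u=np.array([[47,72],[735,68],[54,140],[730,137]])/3.6+[165,120]
w=onplane(c,u,.085,o);print(w.round(4),np.linalg.norm(w[0]-w[1]),np.linalg.norm(w[0]-w[2]))
m=w[:2].mean(0)[:2]; m2=w[2:].mean(0)[:2]
R=np.array([[np.cos(TH),-np.sin(TH)],[np.sin(TH),np.cos(TH)]])
ce=(m-R@[0,.113]+m2-R@[0,.099])/2; print('tray centre wrist',ce,'yaw',np.arctan2(*(w[1]-w[0])[[1,0]]))
print('pocket5',ce+R@[.033,.066])
# tin in hand from wA3
import types
o3=dict(position=np.array([.5764,.266,.172]),ee_rot=[0.019,0.699,-0.02,0.714])
q=np.array(o3['ee_rot']);o3['ee_rot']=q/np.linalg.norm(q)
cc=dict(c); cc['img']=cv2.imread('pics/wA3.png')
ct=max(cv2.findContours(yellow(cc['img']),0,1)[0],key=cv2.contourArea).reshape(-1,2)
for z in (.2,.2016):
  P=onplane(c,[[268,291],[357.5,291],[312.3,335.5]],z,o3); print(P.round(4))
```

```text
[[0.4286 0.1884 0.085 ]
 [0.5587 0.1819 0.085 ]
 [0.4277 0.1754 0.085 ]
 [0.5577 0.1688 0.085 ]] 0.13029409968950845 0.01295552629770965
tray centre wrist [0.48799358 0.07277599] yaw -0.04951461864318132
pocket5 [0.52418668 0.13708042]
[[0.5596 0.2699 0.2   ]
 [0.5953 0.2674 0.2   ]
 [0.5761 0.2472 0.2   ]]
[[0.5599 0.2709 0.2016]
 [0.5951 0.2685 0.2016]
 [0.5761 0.2486 0.2016]]
```

Emit:
play_rows(increments="0 0.003 0.003 0;0 0.0025 0.003 0;0.01 0 0 0;0.01 0 0 0;0.01 0 0 0;0.01 0 0 0;0.01 0 0 0;0 0 0 0")

```text
clock: 7.4
position: [0.522, 0.1413, 0.1052]
ee_rot: [0.016, 0.705, -0.017, 0.709]
ft_force: [0.4, 0.8, -0.7]
grip_width: 0.413
```

```bash
python3 look.py wA5;python3 -c "
from meas import *
delta(.5225,.136,.048)"
```

```text
[64.  10.7] [  24    0   75   28 1491] [0.4037 0.2687 0.07  ]
[218.2   7.9] [187   0  62  21 873] [0.4824 0.2647 0.07  ]
[206.  241.2] [ 175  212   63   60 2870] [0.4591 0.1403 0.07  ]
[312.2 290.8] [ 268  246   90   89 6322] [0.5216 0.103  0.07  ]
[588.8 344.6] [ 536  312  101   84 5120] [0.7146 0.0475 0.07  ]
clk 7.45 pos [0.5223 0.1415 0.1059] yaw -0.0467 down [ 0.006 -0.    -1.   ] F [-0.2 -0.4 -1.3] grip 0.413
delta tool [ 0.0579 -0.0055  0.0001] turn 0.0023
```

View pics/wA5.png

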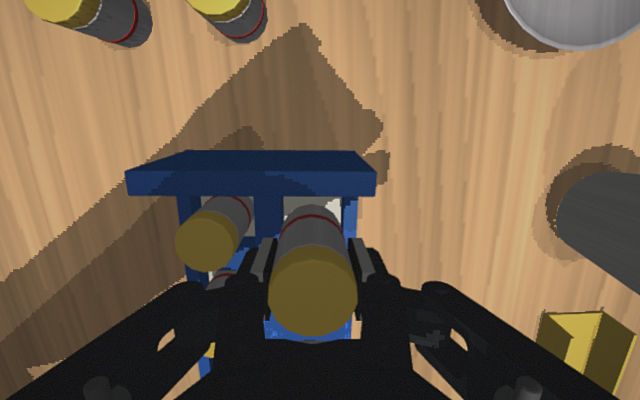

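Emit:
play_rows(increments="0 -0.004 0 0;0 0 0 0;0.01 0 0 0;0.01 0 0 0;0.005 0 0 0;0 0 0 0")

```text
clock: 8.05
position: [0.5231, 0.1369, 0.0797]
ee_rot: [0.017, 0.704, -0.017, 0.71]
ft_force: [-0.3, -0.5, -1.1]
grip_width: 0.415
```

```bash
python3 -c "
from meas import *
delta(.5225,.136,.048)"
```

```text
clk 8.05 pos [0.5231 0.1369 0.0797] yaw -0.0476 down [ 0.008 -0.    -1.   ] F [-0.3 -0.5 -1.1] grip 0.415
delta tool [ 0.0317 -0.0009 -0.0008] turn 0.0014
```

Emit:
play_rows(increments="0.008 -0.001 -0.001 0;0.008 0 0 0;0.008 0 0 0;0.005 0 0 0;0 0 0 0")

```text
clock: 8.55
position: [0.5219, 0.136, 0.0478]
ee_rot: [0.017, 0.704, -0.017, 0.709]
ft_force: [0.9, 0.1, -1.1]
grip_width: 0.409
```

```bash
python3 -c "
from meas import *
delta(.5225,.136,.047)"
```

```text
clk 8.55 pos [0.5219 0.136  0.0478] yaw -0.0473 down [ 0.007 -0.    -1.   ] F [ 0.9  0.1 -1.1] grip 0.409
delta tool [0.0008 0.0001 0.0006] turn 0.0017
```

Emit:
play_rows(increments="0 0 0 0;0 0 0 0;0 0 0 0;-0.02 0 0 0;-0.03 0 0 0;-0.04 0 0 0;-0.03 0 0 0;0 0 0 0", hand=-0.2)

```text
clock: 9.35
position: [0.5213, 0.1369, 0.1735]
ee_rot: [0.017, 0.704, -0.016, 0.71]
ft_force: [0.3, -0.0, -0.0]
grip_width: 0.604
```

```bash
python3 look.py wA6;python3 -c "
from meas import *
delta(.480,.278,.13)"
```

```text
[130.7  19.1] [ 102    0   57   44 1974] [0.4016 0.2778 0.07  ]
[242.6  16.4] [ 218    0   51   40 1568] [0.481  0.2748 0.07  ]
[312.  201.1] [ 291  179   43   44 1470] [0.5233 0.1377 0.07  ]
[232.9 201.6] [ 211  180   45   44 1518] [0.459  0.1404 0.07  ]
[537.  301.9] [ 496  272   79   77 3860] [0.7277 0.03   0.07  ]
[311.2 331.1] [293 317  38  27 812] [0.5168 0.0112 0.07  ]
clk 9.40 pos [0.5207 0.1364 0.1718] yaw -0.0463 down [ 0.007  0.    -1.   ] F [ 0.1  0.3 -0.2] grip 0.601
delta tool [ 0.0415  0.1395 -0.0475] turn 0.0027
```

View pics/wA6.png

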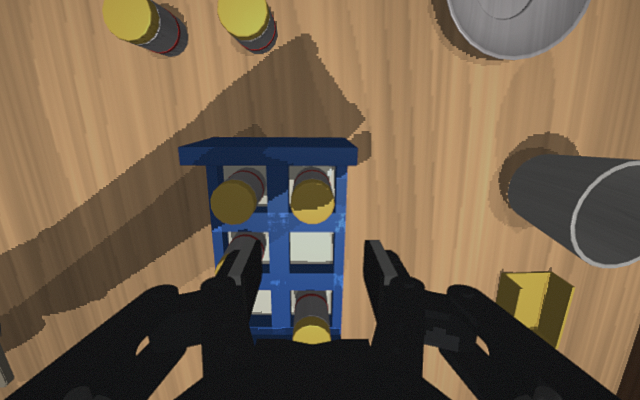

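Wrist view: the first spare stands upright in pocket 5, with its cap at (312,201), under 2 mm from the pocket centre I measured. Next is spare C.

Emit:
play_rows(increments="0 0.033 -0.011 0;0 0.033 -0.011 0;0 0.033 -0.011 0;0 0.033 -0.011 0;0 0 0 0;0.015 0 0 0;0.015 0 0 0;0 0 0 0", hand=-0.4)

```text
clock: 10.2
position: [0.4806, 0.2699, 0.1316]
ee_rot: [0.017, 0.707, -0.02, 0.707]
ft_force: [-0.3, -0.4, -0.1]
grip_width: 0.698
```

```bash
python3 rim.py wrist; python3 -c "
from meas import *
delta(.480,.278,.04)"
```

```text
wrist [0.4001 0.2823] rms 0.0003
wrist [0.4807 0.2811] rms 0.0004
wrist [0.5627 0.3786] rms 0.0003
clk 10.25 pos [0.4809 0.2701 0.1325] yaw -0.0519 down [ 0.001 -0.004 -1.   ] F [-0.4  0.2 -0.5] grip 0.695
delta tool [ 0.0925  0.0083 -0.0014] turn -0.0029
```

Emit:
play_rows(increments="0 0.004 -0.001 0;0 0.003 0 0;0.015 0 0 0;0.015 0 0 0;0.015 0 0 0;0.015 0 0 0;0.015 0 0 0;0.006 0 0 0;0 0 0 0")

```text
clock: 11.15
position: [0.4808, 0.2752, 0.0434]
ee_rot: [0.018, 0.707, -0.021, 0.707]
ft_force: [0.4, -0.8, 0.8]
grip_width: 0.701
```

```bash
python3 -c "
from meas import *
delta(.480,.278,.04)"
```

```text
clk 11.15 pos [0.4808 0.2752 0.0434] yaw -0.0550 down [-0.    -0.005 -1.   ] F [ 0.4 -0.8  0.8] grip 0.701
delta tool [ 0.0034  0.0027 -0.001 ] turn -0.0060
```

Emit:
play_rows(increments="0.003 0.003 -0.001 -0.006;0 0 0 0;0 0 0 0")

```text
clock: 11.45
position: [0.4804, 0.2791, 0.041]
ee_rot: [0.016, 0.707, -0.019, 0.707]
ft_force: [0.1, -0.3, -0.5]
grip_width: 0.702
```

Emit:
play_rows(increments="0 0 0 0;0 0 0 0;0 0 0 0;0 0 0 0;0 0 0 0", hand=1)

```text
clock: 11.95
position: [0.4808, 0.2792, 0.0419]
ee_rot: [0.016, 0.706, -0.019, 0.708]
ft_force: [0.2, 0.1, -1.8]
grip_width: 0.412
```

Emit:
play_rows(increments="-0.03 0 0 0;-0.04 0 0 0;-0.04 0 0 0;-0.015 0 0 0;0 0 0 0")

```text
clock: 12.45
position: [0.4794, 0.2787, 0.1693]
ee_rot: [0.015, 0.707, -0.019, 0.706]
ft_force: [1.2, 0.6, -1.9]
grip_width: 0.407
```

```bash
python3 -c "
from meas import *
delta(.5192,.0698,.16)"
```

```text
clk 12.45 pos [0.4794 0.2787 0.1693] yaw -0.0483 down [-0.002 -0.006 -1.   ] F [ 1.2  0.6 -1.9] grip 0.407
delta tool [ 0.0105 -0.2067  0.0499] turn 0.0007
```

Emit:
play_rows(increments="0 -0.04 0.01 0;0 -0.04 0.01 0;0 -0.04 0.01 0;0 -0.04 0.01 0;0 -0.035 0.008 0;0 0 0 0;0.012 0 0 0;0.012 0 0 0;0.012 0 0 0;0.012 0 0 0;0 0 0 0;0 0 0 0")

```text
clock: 13.65
position: [0.5111, 0.0762, 0.1032]
ee_rot: [0.012, 0.713, -0.016, 0.701]
ft_force: [0.1, 0.9, -1.0]
grip_width: 0.409
```

```bash
python3 look.py wC1; python3 -c "
from meas import *
delta(.520,.070,.049)"
```

```text
[209.7 129.6] [ 175   97   70   67 3658] [0.4588 0.1402 0.07  ]
[329.4 129.7] [ 296   96   67   68 3531] [0.5234 0.1375 0.07  ]
[215.7 238.9] [ 185  209   63   61 2861] [0.4538 0.0761 0.07  ]
[313.6 293. ] [ 269  244   87  101 6675] [0.5111 0.0373 0.07  ]
[602.8 313.4] [ 556  254   84  140 8395] [0.7006 0.014  0.07  ]
clk 13.70 pos [0.5111 0.0761 0.1033] yaw -0.0407 down [-0.018 -0.005 -1.   ] F [-0.7 -0.2 -1.7] grip 0.412
delta tool [ 0.0541 -0.0054  0.0102] turn 0.0083
```

View pics/wC1.png

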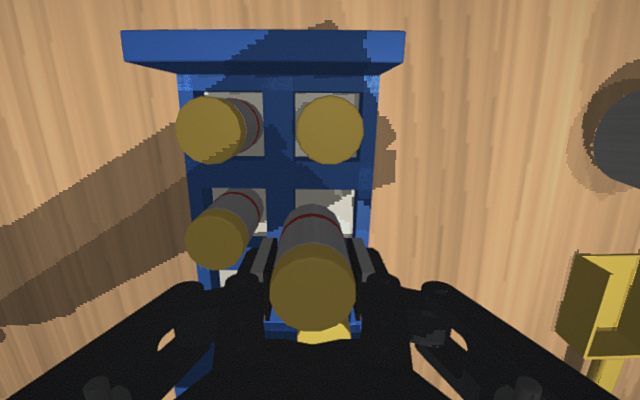

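Emit:
play_rows(increments="0 -0.0025 0.005 0.008;0 -0.002 0.005 0;0 0 0 0;0.01 0 0 0;0.01 0 0 0;0 0 0 0")

```text
clock: 14.3
position: [0.5228, 0.0705, 0.083]
ee_rot: [0.016, 0.712, -0.02, 0.702]
ft_force: [0.9, -0.5, -1.0]
grip_width: 0.412
```

```bash
python3 -c "
from meas import *
delta(.5205,.070,.049)"
```

```text
clk 14.30 pos [0.5228 0.0705 0.083 ] yaw -0.0502 down [-0.015 -0.005 -1.   ] F [ 0.9 -0.5 -1. ] grip 0.412
delta tool [ 0.034  -0.0004 -0.0018] turn -0.0012
```

Emit:
play_rows(increments="0.008 0 -0.002 0;0.008 0 0 0;0.008 0 0 0;0.007 0 0 0;0 0 0 0;0 0 0 0")

```text
clock: 14.9
position: [0.5193, 0.0706, 0.0483]
ee_rot: [0.015, 0.713, -0.019, 0.701]
ft_force: [-0.1, -0.6, -2.4]
grip_width: 0.412
```

```bash
python3 -c "
from meas import *
delta(.5205,.070,.048)"
```

```text
clk 14.90 pos [0.5193 0.0706 0.0483] yaw -0.0495 down [-0.017 -0.005 -1.   ] F [-0.1 -0.6 -2.4] grip 0.412
delta tool [ 0.0003 -0.0006  0.0013] turn -0.0005
```

Next is D, with top and wrist averaged to about (0.398, 0.280).

Emit:
play_rows(increments="0 0 0 0;0 0 0 0;0 0 0 0;-0.02 0 0 0;-0.03 0 0 0;-0.04 0 0 0;-0.03 0 0 0;0 0 0 0", hand=-0.2)

```text
clock: 15.7
position: [0.5219, 0.072, 0.1743]
ee_rot: [0.015, 0.712, -0.019, 0.702]
ft_force: [0.5, -0.3, 0.2]
grip_width: 0.603
```

```bash
python3 look.py wC2; python3 rim.py wrist;python3 -c "
from meas import *
delta(.398,.280,.13)"
```

```text
[310.  118.4] [ 287   95   47   48 1732] [0.5232 0.1376 0.07  ]
[225.8 119.3] [ 202   96   49   48 1801] [0.459  0.1401 0.07  ]
[229.3 199.7] [ 207  179   45   43 1496] [0.4537 0.0762 0.07  ]
[309.4 202.3] [ 288  181   44   43 1461] [0.5193 0.0711 0.07  ]
[546.4 266.2] [ 503  219   92  122 6934] [0.7251 0.003  0.07  ]
[309.9 274.3] [ 290  254   41   41 1316] [0.5165 0.0048 0.07  ]
wrist [0.5162 0.0017] rms 0.0002
wrist [ 0.7499 -0.015 ] rms 0.0294
wrist [0.5191 0.0697] rms 0.0002
wrist [0.4524 0.075 ] rms 0.0002
wrist [0.4579 0.1397] rms 0.0001
wrist [0.5231 0.1372] rms 0.0002
clk 15.80 pos [0.5203 0.0713 0.1709] yaw -0.0489 down [-0.019 -0.005 -1.   ] F [-0.8 -1.1 -0.5] grip 0.600
delta tool [ 0.0422  0.2027 -0.1316] turn 0.0001
```

View pics/wC2.png

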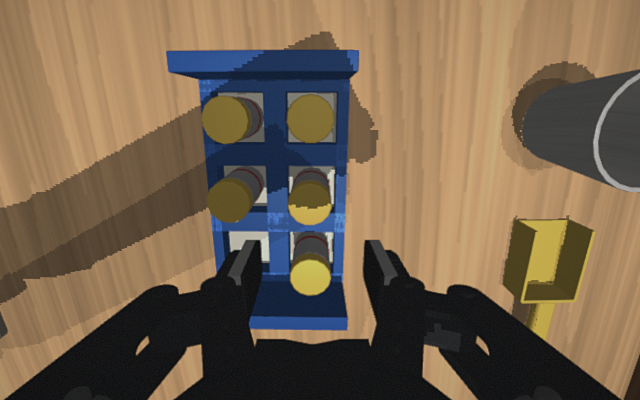

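Emit:
play_rows(increments="0 0.038 -0.025 0;0 0.038 -0.025 0;0 0.038 -0.025 0;0 0.038 -0.025 0;0 0.038 -0.025 0;0 0 0 0;0.014 0 0 0;0.014 0 0 0;0 0 0 0;0 0 0 0", hand=-0.4)

```text
clock: 16.8
position: [0.3971, 0.267, 0.1311]
ee_rot: [0.016, 0.718, -0.023, 0.696]
ft_force: [0.8, -0.9, 0.5]
grip_width: 0.703
```

```bash
python3 rim.py wrist;python3 -c "
from meas import *
delta(.398,.280,.04)"
```

```text
wrist [0.3986 0.2833] rms 0.0004
wrist [0.5623 0.3791] rms 0.0002
clk 16.85 pos [0.3972 0.2667 0.1311] yaw -0.0565 down [-0.032 -0.009 -0.999] F [ 0.7  0.2 -0.7] grip 0.698
delta tool [0.0909 0.0143 0.003 ] turn -0.0075
```

Emit:
play_rows(increments="0 0.007 0.002 -0.007;0 0.006 0.001 0;0.015 0 0 0;0.015 0 0 0;0.015 0 0 0;0.015 0 0 0;0.015 0 0 0;0.01 0 0 0;0 0 0 0;0 0 0 0")

```text
clock: 17.85
position: [0.3986, 0.2787, 0.0374]
ee_rot: [0.014, 0.719, -0.022, 0.695]
ft_force: [-0.2, -0.0, 0.8]
grip_width: 0.7
```

```bash
python3 -c "
from meas import *
delta(.397,.281,.041)"
```

```text
clk 17.85 pos [0.3986 0.2787 0.0374] yaw -0.0511 down [-0.034 -0.01  -0.999] F [-0.2 -0.   0.8] grip 0.700
delta tool [-0.0035  0.0022 -0.0018] turn -0.0021
```

Emit:
play_rows(increments="-0.003 0.002 -0.002 0;0 0 0 0;0 0 0 0")

```text
clock: 18.15
position: [0.3974, 0.2816, 0.0421]
ee_rot: [0.015, 0.718, -0.021, 0.696]
ft_force: [0.8, 0.3, 1.0]
grip_width: 0.702
```

Emit:
play_rows(increments="0 0 0 0;0 0 0 0;0 0 0 0;0 0 0 0;0 0 0 0", hand=1)

```text
clock: 18.65
position: [0.3982, 0.2818, 0.043]
ee_rot: [0.015, 0.717, -0.021, 0.696]
ft_force: [-0.5, 0.5, 0.9]
grip_width: 0.412
```

Emit:
play_rows(increments="-0.03 0 0 0;-0.04 0 0 0;-0.04 0 0 0;-0.015 0 0 0;0 0 0 0")

```text
clock: 19.15
position: [0.4005, 0.282, 0.1702]
ee_rot: [0.014, 0.719, -0.022, 0.695]
ft_force: [1.1, -0.0, -2.7]
grip_width: 0.414
```

```bash
python3 -c "
from meas import *
delta(.4515,.0075,.16)"
```

```text
clk 19.15 pos [0.4005 0.282  0.1702] yaw -0.0509 down [-0.034 -0.01  -0.999] F [ 1.1 -0.  -2.7] grip 0.414
delta tool [ 0.0113 -0.2714  0.0652] turn -0.0019
```

Emit:
play_rows(increments="0 -0.038 0.01 0;0 -0.038 0.01 0;0 -0.038 0.01 0;0 -0.038 0.01 0;0 -0.038 0.01 0;0 -0.038 0.01 0;0 -0.025 0.005 0;0 0 0 0;0.012 0 0 0;0.012 0 0 0;0.012 0 0 0;0.012 0 0 0;0 0 0 0;0 0 0 0")

```text
clock: 20.55
position: [0.4424, 0.0179, 0.1022]
ee_rot: [0.012, 0.725, -0.018, 0.688]
ft_force: [-0.6, 0.6, -0.5]
grip_width: 0.411
```

```bash
python3 look.py wD1; python3 -c "
from meas import *
delta(.4525,.0078,.050)"
```

```text
[337.   18.3] [ 301    0   74   44 2220] [0.4589 0.1322 0.07  ]
[470.2  17.2] [ 432    0   84   42 2695] [0.5226 0.1298 0.07  ]
[329.9 136.3] [ 297  103   67   68 3540] [0.4538 0.0757 0.07  ]
[458.1 141. ] [ 417  107   75   69 3299] [0.5215 0.0709 0.07  ]
[439.3 253.9] [ 407  224   66   61 3052] [0.5166 0.0052 0.07  ]
[311.9 286.9] [ 269  244   87   86 5797] [ 0.4403 -0.0162  0.07  ]
clk 20.60 pos [0.4423 0.0178 0.1023] yaw -0.0433 down [-0.053 -0.008 -0.999] F [-0.2  0.7 -1.3] grip 0.410
delta tool [ 0.0518 -0.009   0.0134] turn 0.0057
```

View pics/wD1.png

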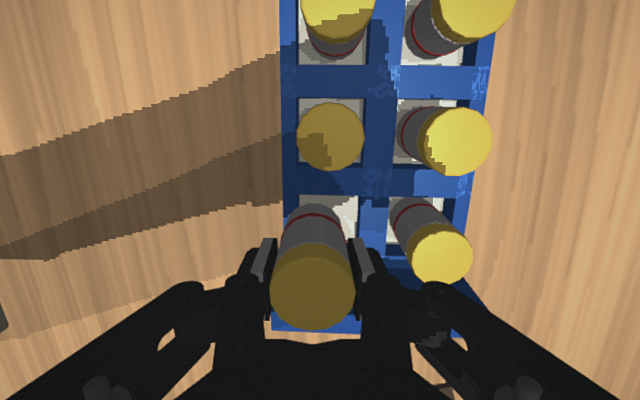

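Emit:
play_rows(increments="0 -0.004 0.006 0.005;0 -0.004 0.006 0;0 0 0 0;0.008 0 0 0;0.008 0 0 0;0 0 0 0;0 0 0 0")

```text
clock: 21.3
position: [0.4554, 0.0079, 0.0855]
ee_rot: [0.014, 0.724, -0.021, 0.689]
ft_force: [0.7, -0.5, -1.1]
grip_width: 0.407
```

```bash
python3 -c "
from meas import *
delta(.4535,.0080,.050)"
```

```text
clk 21.30 pos [0.4554 0.0079 0.0855] yaw -0.0498 down [-0.051 -0.008 -0.999] F [ 0.7 -0.5 -1.1] grip 0.407
delta tool [ 0.0355  0.0004 -0.0001] turn -0.0008
```

Emit:
play_rows(increments="0.008 0 0 0;0.008 0 0 0;0.008 0 0 0;0.008 0 0 0;0 0 0 0;0 0 0 0")

```text
clock: 21.9
position: [0.453, 0.0078, 0.0501]
ee_rot: [0.014, 0.725, -0.021, 0.688]
ft_force: [-0.5, 0.7, -1.1]
grip_width: 0.41
```

```bash
python3 -c "
from meas import *
delta(.4535,.0080,.050)"
```

```text
clk 21.90 pos [0.453  0.0078 0.0501] yaw -0.0493 down [-0.052 -0.008 -0.999] F [-0.5  0.7 -1.1] grip 0.410
delta tool [0.0001 0.0002 0.0005] turn -0.0003
```

Emit:
play_rows(increments="0.001 0 0 0;0 0 0 0;0 0 0 0;-0.015 0 0 0;-0.02 0 0 0;-0.03 0 0 0;-0.03 0 0 0;-0.02 0 0 0;0 0 0 0;0 0 0 0", hand=-0.2)

```text
clock: 22.9
position: [0.4605, 0.0106, 0.1754]
ee_rot: [0.013, 0.723, -0.02, 0.69]
ft_force: [-0.7, -1.0, 0.6]
grip_width: 0.598
```

```bash
python3 look.py wD2; python3 rim.py wrist;python3 -c "
from meas import *
delta(.5225,-.3010,.18,.275)"
python3 - <<'E'
from meas import *
c=camera('top');cv2.imwrite('pics/top1.png',c['img']);cv2.imwrite('pics/top1z.png',cv2.resize(c['img'][180:310,130:380],None,fx=3.2,fy=3.2,interpolation=cv2.INTER_CUBIC))
E
```

```text
[305.7  24.1] [ 282    0   50   54 1850] [0.4582 0.1406 0.07  ]
[401.   20.8] [ 373    0   53   52 1734] [0.5248 0.1393 0.07  ]
[303.8 118.4] [ 281   95   47   48 1702] [0.4535 0.0759 0.07  ]
[387.5 122.7] [ 367   98   49   47 1197] [0.5167 0.07   0.07  ]
[611.8 229.5] [ 576  163   64  161 6720] [ 0.7057 -0.0229  0.07  ]
[306.9 203.5] [ 286  182   43   44 1480] [0.4524 0.0079 0.07  ]
[385.1 206. ] [ 364  183   45   44 1195] [0.5163 0.0037 0.07  ]
wrist [0.5171 0.0032] rms 0.0002
wrist [0.4519 0.0064] rms 0.0002
wrist [ 0.7208 -0.0993] rms 0.0154
wrist [0.5201 0.0706] rms 0.0002
wrist [0.4535 0.0757] rms 0.0002
wrist [0.524 0.138] rms 0.0002
wrist [0.4587 0.1408] rms 0.0002
clk 23.00 pos [0.4602 0.0107 0.1747] yaw -0.0461 down [-0.048 -0.008 -0.999] F [0.3 1.  0.4] grip 0.599
delta tool [-0.0057 -0.3086  0.0763] turn -0.3211
```

View pics/wD2.png

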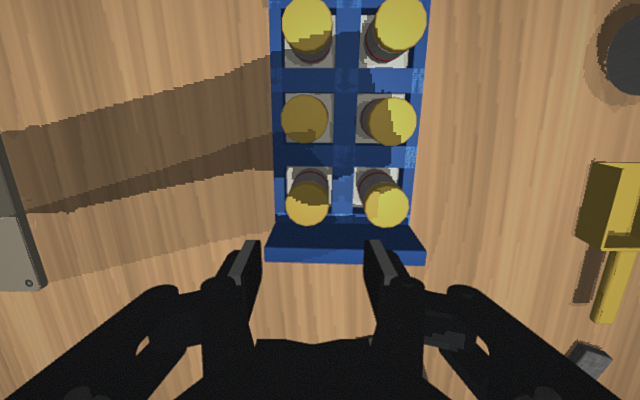

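View pics/top1.png

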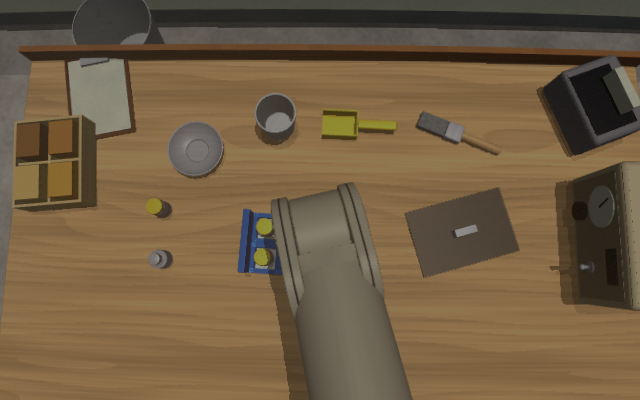

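Emit:
play_rows(increments="0 0 0 -0.08;0 0 0 -0.08;0 0 0 -0.08;0 0 0 -0.08;0 0 0 0;0 -0.02 -0.0015 0;0 -0.02 -0.0015 0;0 -0.02 -0.0015 0;0 -0.02 -0.0015 0;0 -0.02 -0.0015 0;0 -0.02 -0.0015 0;0 0 0 0", hand=-0.4)

```text
clock: 24.25
position: [0.482, -0.1138, 0.1669]
ee_rot: [-0.096, 0.721, 0.1, 0.679]
ft_force: [0.6, -0.7, 1.3]
grip_width: 0.702
```

```bash
python3 -c "
from meas import *
delta(.5225,-.3010,.18,.275)"
```

```text
clk 24.25 pos [ 0.482  -0.1138  0.1669] yaw 0.2788 down [-0.061 -0.004 -0.998] F [ 0.6 -0.7  1.3] grip 0.702
delta tool [-0.0148 -0.1909 -0.0133] turn 0.0038
```

Emit:
play_rows(increments="-0.05 0 0 0;-0.05 0 0 0;-0.05 0 0 0;0 0 0 0;0 0 0 0")

```text
clock: 24.75
position: [0.4906, -0.1154, 0.32]
ee_rot: [-0.094, 0.722, 0.101, 0.678]
ft_force: [-0.9, 0.2, -0.7]
grip_width: 0.698
```

Emit:
play_rows(increments="0 0 0.05 0;0 0 0.05 0;0 0 0.05 0;0 0 0 0;0 0 0 0")

```text
clock: 25.25
position: [0.6379, -0.0772, 0.3031]
ee_rot: [-0.093, 0.726, 0.097, 0.675]
ft_force: [-0.8, 0.0, 0.4]
grip_width: 0.705
```

Emit:
play_rows(increments="0.05 0 0 0;0.05 0 0 0;0.05 0 0 0;0 0 0 0;0 0 0 0")

```text
clock: 25.75
position: [0.6238, -0.0804, 0.1542]
ee_rot: [-0.093, 0.726, 0.095, 0.675]
ft_force: [0.2, -0.3, 1.0]
grip_width: 0.703
```

```bash
python3 -c "
from meas import *
delta(.5225,-.3010,.18,.275); print(get_obs()['joint_pos'].round(3))"
```

```text
clk 25.75 pos [ 0.6238 -0.0804  0.1542] yaw 0.2669 down [-0.071 -0.006 -0.997] F [ 0.2 -0.3  1. ] grip 0.703
delta tool [-0.0172 -0.1859 -0.1573] turn -0.0081
[ 0.694  0.624 -0.93   1.452  0.492  1.388 -0.002]
```

Emit:
play_rows(increments="0 -0.047 -0.039 0;0 -0.047 -0.039 0;0 -0.047 -0.039 0;0 -0.03 -0.03 0;0 0 0 0;0 0 0 0")

```text
clock: 26.35
position: [0.5407, -0.2673, 0.179]
ee_rot: [-0.097, 0.72, 0.091, 0.682]
ft_force: [0.3, 0.7, -0.3]
grip_width: 0.7
```

```bash
python3 -c "
from meas import *
delta(.5225,-.3010,.18,.275); print(get_obs()['joint_pos'].round(3))"; python3 look.py wL1
```

```text
clk 26.35 pos [ 0.5407 -0.2673  0.179 ] yaw 0.2660 down [-0.052 -0.016 -0.999] F [ 0.3  0.7 -0.3] grip 0.700
delta tool [ 0.0005 -0.0277 -0.0264] turn -0.0090
[ 1.06   0.519 -0.937  1.526  0.446  1.364  0.337]
[614.3  61.1] [ 579    0   61  135 4364] [ 0.7201 -0.1061  0.07  ]
```

View pics/wL1.png

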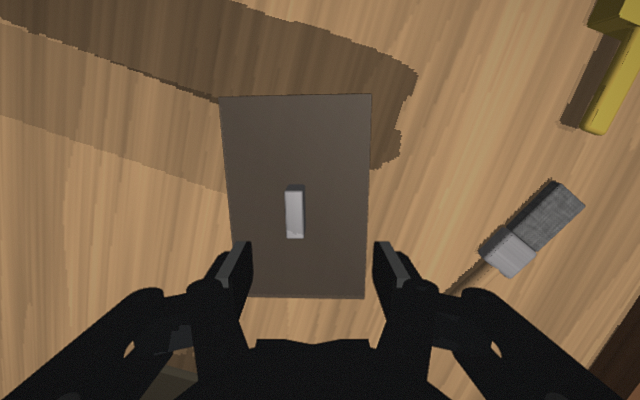

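```bash
cat > bar.py <<'E'
from meas import *
import sys
zt=float(sys.argv[1]) if len(sys.argv)>1 else .034
o=get_obs();c=camera('wrist');g=cv2.cvtColor(c['img'],cv2.COLOR_BGR2HSV)
m=cv2.inRange(g,(0,0,115),(180,60,255)); m[:120]=0;m[330:]=0;m[:,:260]=0;m[:,365:]=0
ct=max(cv2.findContours(m,0,1)[0],key=cv2.contourArea)
r=cv2.minAreaRect(ct);b=cv2.boxPoints(r);print(r)
w=onplane(c,b,zt,o);print('bar',w.mean(0).round(4),[np.linalg.norm(w[i]-w[i-1]).round(4) for i in range(4)])
l=[(np.linalg.norm(w[i]-w[i-1]),i) for i in range(4)];i=max(l)[1];d=w[i]-w[i-1];d*=np.sign(d[1]);print('yaw',np.arctan2(-d[0],d[1]))
delta(*(w.mean(0)[:2]-[.0018,.0022]),.04,.275)
E
python3 bar.py
```

```text
((293.9122619628906, 213.98208618164062), (46.69501876831055, 16.41927146911621), 87.51044464111328)
bar [ 0.5246 -0.2995  0.034 ] [np.float64(0.0481), np.float64(0.0157), np.float64(0.0479), np.float64(0.0165)]
yaw 0.28305770580176187
clk 26.45 pos [ 0.541  -0.2667  0.1782] yaw 0.2674 down [-0.053 -0.015 -0.998] F [-0.7  0.   1.3] grip 0.703
delta tool [ 0.1395 -0.0289 -0.0192] turn -0.0076
```

Emit:
play_rows(increments="0.01 -0.014 -0.009 -0.007;0.02 -0.013 -0.009 0;0.03 0 0 0;0.03 0 0 0;0.03 0 0 0;0 0 0 0")

```text
clock: 27.05
position: [0.5269, -0.2991, 0.0558]
ee_rot: [-0.105, 0.718, 0.097, 0.681]
ft_force: [-0.9, 0.4, -0.5]
grip_width: 0.702
```

```bash
python3 look.py wL2; python3 bar.py; python3 -c "
from meas import *
delta(.523,-.3012,.019,.277)"
```

```text
((305.0, 265.5), (25.0, 28.0), 90.0)
bar [ 0.5289 -0.3148  0.034 ] [np.float64(0.0163), np.float64(0.0161), np.float64(0.0162), np.float64(0.0165)]
yaw -1.253079735732257
clk 27.15 pos [ 0.5294 -0.2995  0.06  ] yaw 0.2863 down [-0.045 -0.02  -0.999] F [ 0.8 -0.3  0.3] grip 0.699
delta tool [ 0.0204 -0.016  -0.0062] turn 0.0113
clk 27.15 pos [ 0.5294 -0.2995  0.06  ] yaw 0.2863 down [-0.045 -0.02  -0.999] F [ 0.8 -0.3  0.3] grip 0.699
delta tool [ 0.0413  0.0004 -0.0047] turn 0.0093
```

View pics/wL2.png

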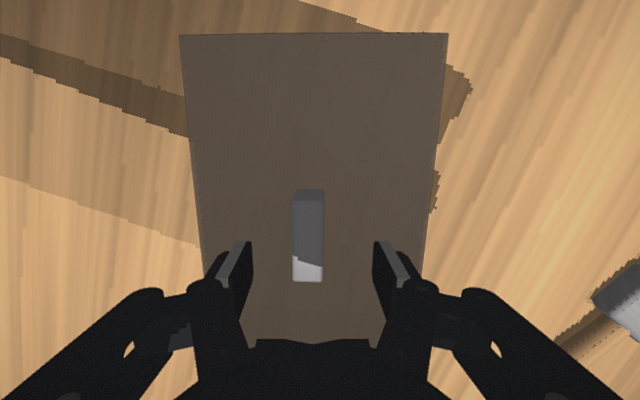

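Emit:
play_rows(increments="0.01 0 -0.003 0.009;0.01 0 -0.002 0;0.01 0 0 0;0 0 0 0;0 0 0 0")

```text
clock: 27.65
position: [0.5257, -0.3024, 0.0325]
ee_rot: [-0.104, 0.715, 0.092, 0.685]
ft_force: [-0.4, -0.4, 0.4]
grip_width: 0.701
```

```bash
python3 -c "
from meas import *
delta(.523,-.3012,.019,.277)"
```

```text
clk 27.65 pos [ 0.5257 -0.3024  0.0325] yaw 0.2775 down [-0.039 -0.023 -0.999] F [-0.4 -0.4  0.4] grip 0.701
delta tool [ 0.0136  0.0021 -0.0017] turn 0.0005
```

Emit:
play_rows(increments="0.006 0.002 -0.002 0;0.006 0 0 0;0 0 0 0;0 0 0 0")

```text
clock: 28.05
position: [0.5229, -0.3013, 0.0201]
ee_rot: [-0.104, 0.715, 0.092, 0.686]
ft_force: [0.2, -0.5, -0.6]
grip_width: 0.699
```

Emit:
play_rows(increments="0 0 0 0;0 0 0 0;0 0 0 0;0 0 0 0;0 0 0 0;0 0 0 0", hand=1, squeeze=60)

```text
clock: 28.65
position: [0.5234, -0.3012, 0.0219]
ee_rot: [-0.105, 0.714, 0.091, 0.686]
ft_force: [-0.2, 0.8, -0.3]
grip_width: 0.198
```

Emit:
play_rows(increments="-0.02 0 0 0;-0.03 0 0 0;-0.04 0 0 0;-0.04 0 0 0;-0.02 0 0 0;0 0 0 0")

```text
clock: 29.25
position: [0.5273, -0.2968, 0.1735]
ee_rot: [-0.103, 0.716, 0.093, 0.684]
ft_force: [0.3, -0.2, -2.8]
grip_width: 0.199
```

```bash
python3 look.py wL3; python3 -c "
from meas import *
delta(.4865,.0715,.17); print(get_obs()['joint_pos'].round(3))
c=camera('scene');cv2.imwrite('pics/s3.png',c['img'])"
```

```text
[629.3  86.1] [611  47  29  62 973] [ 0.7216 -0.1473  0.07  ]
clk 29.30 pos [ 0.5267 -0.2968  0.172 ] yaw 0.2783 down [-0.044 -0.02  -0.999] F [ 0.8 -0.7 -2.8] grip 0.202
delta tool [-0.0036  0.3651  0.0625] turn 0.3273
[ 1.113  0.518 -0.932  1.541  0.452  1.34   0.399]
```

View pics/wL3.png

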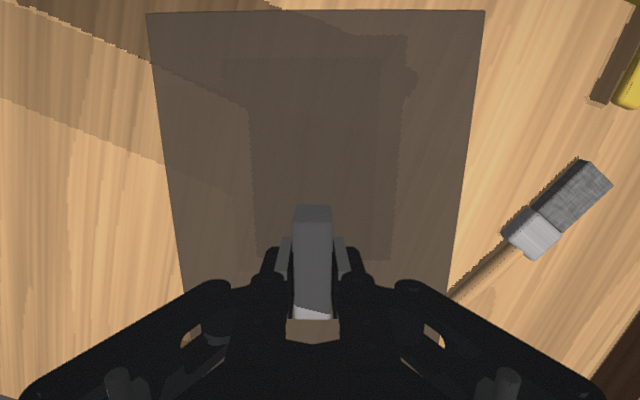

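View pics/s3.png

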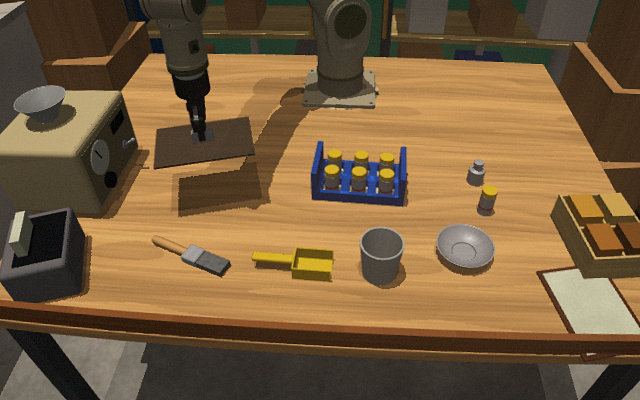

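Emit:
play_rows(increments="-0.01 0 0 0.065;0 0 0 0.065;0 0 0 0.065;0 0 0 0.065;0 0 0 0.065;0 0 0 0;0 0.025 -0.005 0;0 0.035 -0.006 0;0 0.035 -0.006 0;0 0.035 -0.006 0;0 0.035 -0.006 0;0 0.035 -0.006 0;0 0.035 -0.006 0;0 0.035 -0.006 0;0 0.035 -0.005 0;0 0.02 0 0;0 0 0 0;0 0 0 0")

```text
clock: 31.15
position: [0.4744, 0.0412, 0.1506]
ee_rot: [0.011, 0.735, -0.016, 0.677]
ft_force: [-0.2, -0.3, -2.1]
grip_width: 0.197
```

```bash
python3 look.py wL4; python3 -c "
from meas import *
delta(.4865,.0715,.15); print(get_obs()['joint_pos'].round(3))
c=camera('scene');cv2.imwrite('pics/s4.png',cv2.resize(c['img'][60:260,220:520],None,fx=2.6,fy=2.6))"
```

```text
[618.3 281.3] [ 585  205   55  171 6182] [ 0.7004 -0.0182  0.07  ]
clk 31.20 pos [0.4744 0.0411 0.1506] yaw -0.0385 down [-0.082 -0.005 -0.997] F [ 0.4  0.7 -2.6] grip 0.194
delta tool [-0.0006  0.0308  0.0109] turn 0.0105
[ 0.773  0.306 -1.073  1.847  0.263  1.239 -0.427]
```

View pics/wL4.png

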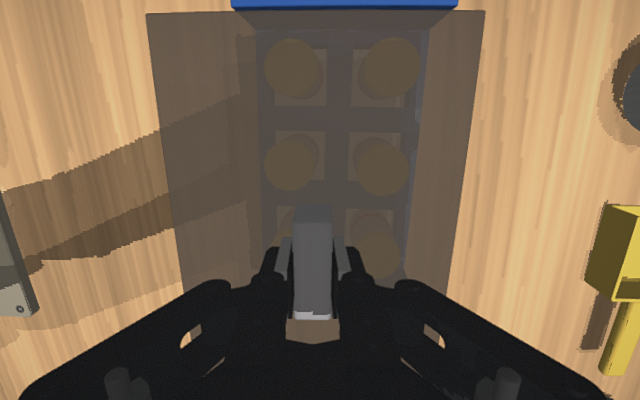

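View pics/s4.png

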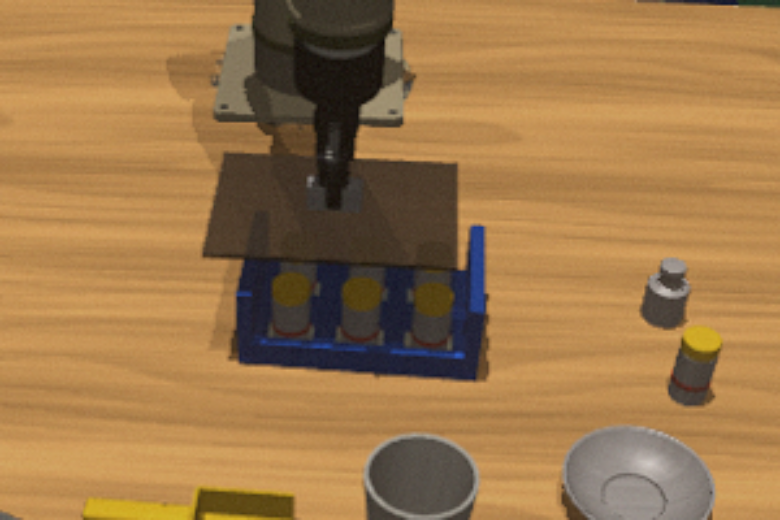

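Run:
```python
from meas import *
from scipy.optimize import least_squares
o=get_obs();c=camera('wrist');T=Ro.from_quat(o['ee_rot']).as_matrix()
# edges of lid: far corners, and points on the side edges
obs=np.array([[147,14],[484,11]]);side=np.array([[166,150],[466,150]])
for rz in (0,.045):
  # lid tilt about tool y by rz ; 
  for y0 in (0,):
    P=[]
    for x,y,z in [(0,.113,-.075),(0,.113,.075),(0,.03,-.075),(0,.03,.075)]:
        p=np.array([.0155+z*rz,y+y0,z]);P.append(T@p+o['position'])
    print(rz,proj(c,P,o).round(1).tolist())
cv2.imwrite('pics/z5.png',cv2.resize(c['img'][0:260,120:520],None,fx=2,fy=2))
```

```text
0 [[141.0, 16.0], [478.0, 16.2], [163.9, 195.6], [455.6, 195.7]]
0.045 [[136.9, 13.8], [474.2, 18.3], [160.8, 197.4], [452.7, 194.0]]
```

View pics/z5.png

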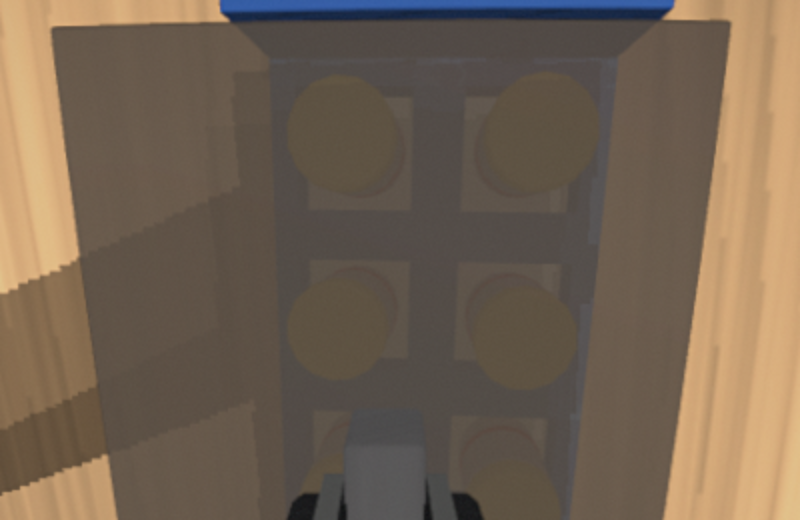

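Emit:
play_rows(increments="0 0.01 0.004 0.01;0 0.01 0.004 0;0 0.01 0.004 0;0 0 0 0;0 0 0 0;0.01 0 0 0;0.01 0 0 0;0 0 0 0", squeeze=30)

```text
clock: 32.1
position: [0.4875, 0.0661, 0.1269]
ee_rot: [0.017, 0.736, -0.023, 0.677]
ft_force: [0.5, -0.0, -2.9]
grip_width: 0.196
```

```bash
python3 look.py wL5; python3 -c "
from meas import *
delta(.4885,.0715,.116)
c=camera('scene');cv2.imwrite('pics/s5.png',cv2.resize(c['img'][90:230,270:450],None,fx=4.3,fy=4.3))"
```

```text
[620.1 309.6] [ 587  235   53  165 5802] [ 0.6957 -0.0053  0.07  ]
clk 32.15 pos [0.4878 0.0662 0.1275] yaw -0.0566 down [-0.083 -0.005 -0.997] F [ 0.1 -0.7 -3. ] grip 0.197
delta tool [0.0113 0.0055 0.0014] turn -0.0076
```

View pics/s5.png

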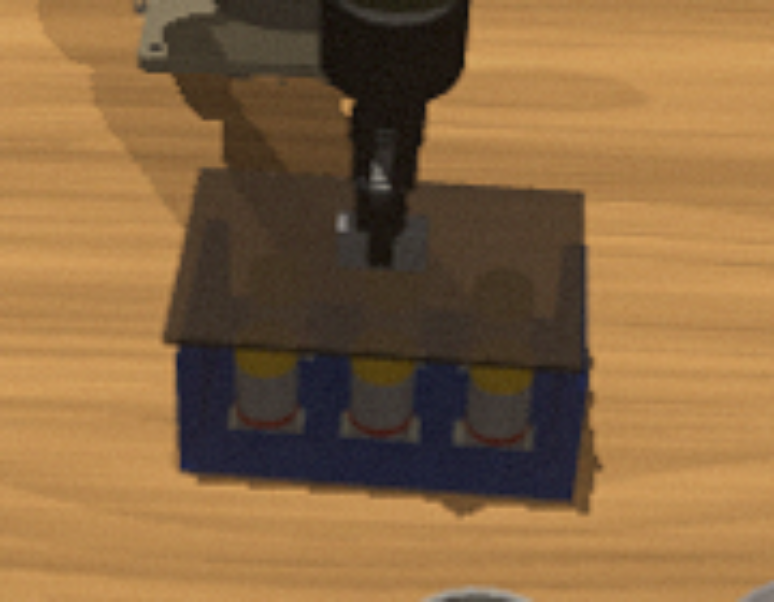

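View pics/wL5.png

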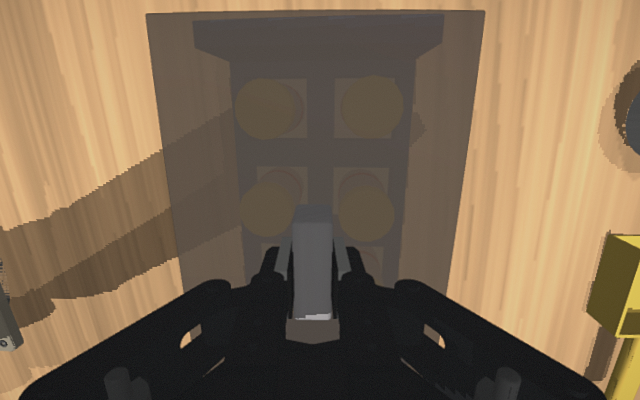

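Emit:
play_rows(increments="0 0.005 0.001 -0.007;0 0 0 0;0.006 0 0 0;0 0 0 0;0 0 0 0", squeeze=20)

```text
clock: 32.7
position: [0.4895, 0.0718, 0.1221]
ee_rot: [0.015, 0.735, -0.02, 0.678]
ft_force: [0.3, -0.4, -3.0]
grip_width: 0.195
```

```bash
python3 -c "
from meas import *
delta(.4885,.0715,.110)"
```

```text
clk 32.70 pos [0.4895 0.0718 0.1221] yaw -0.0489 down [-0.08  -0.005 -0.997] F [ 0.3 -0.4 -3. ] grip 0.195
delta tool [ 0.0122 -0.0003 -0.    ] turn 0.0001
```

Emit:
play_rows(increments="0.005 0 0 0;0.003 0 0 0;0 0 0 0")

```text
clock: 33.0
position: [0.4888, 0.0716, 0.1134]
ee_rot: [0.015, 0.735, -0.02, 0.678]
ft_force: [0.2, 1.4, -3.1]
grip_width: 0.193
```

Emit:
play_rows(increments="0.003 0 0 0;0 0 0 0")

```text
clock: 33.2
position: [0.4884, 0.0715, 0.1101]
ee_rot: [0.015, 0.735, -0.02, 0.678]
ft_force: [0.2, -0.5, -2.9]
grip_width: 0.196
```

Emit:
play_rows(increments="0.003 0 0 0;0 0 0 0")

```text
clock: 33.4
position: [0.4885, 0.0717, 0.1083]
ee_rot: [0.014, 0.735, -0.02, 0.678]
ft_force: [-5.6, -2.9, 8.8]
grip_width: 0.194
```

```bash
python3 look.py wL6; python3 -c "
from meas import *
delta(.4885,.0715,.107)"
```

```text
[624.6 316.4] [ 597  252   43  148 3657] [0.6833 0.0102 0.07  ]
clk 33.45 pos [0.4886 0.0717 0.1084] yaw -0.0492 down [-0.08  -0.006 -0.997] F [-5.  -0.5  8.7] grip 0.197
delta tool [ 0.0014 -0.0002  0.0001] turn -0.0002
```

View pics/wL6.png

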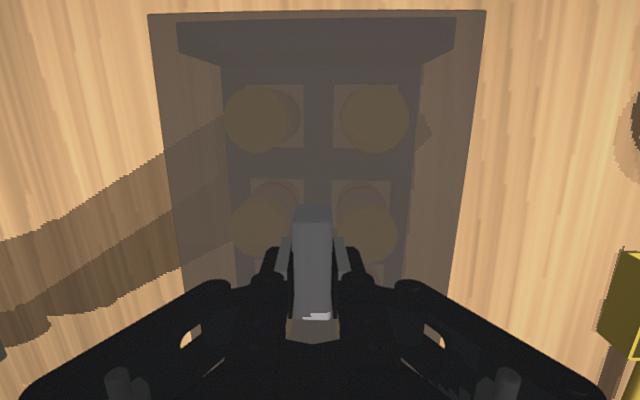

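Emit:
play_rows(increments="0.002 0 0 0;0 0 0 0")

```text
clock: 33.65
position: [0.4886, 0.0717, 0.1084]
ee_rot: [0.013, 0.734, -0.021, 0.678]
ft_force: [-3.1, -2.2, 7.1]
grip_width: 0.199
```

Emit:
play_rows(increments="0 0 0 0;0 0 0 0;0 0 0 0;0 0 0 0", hand=0.2)

```text
clock: 34.05
position: [0.4894, 0.0719, 0.109]
ee_rot: [0.013, 0.734, -0.021, 0.679]
ft_force: [0.1, -0.8, -0.0]
grip_width: 0.402
```

```bash
python3 look.py wL7; python3 -c "
from meas import *
delta(.4885,.0715,.107)
c=camera('scene');cv2.imwrite('pics/s7.png',cv2.resize(c['img'][90:230,270:450],None,fx=4.3,fy=4.3))"
```

```text
[623.5 316.9] [ 594  251   46  149 4080] [0.6851 0.009  0.07  ]
clk 34.10 pos [0.4893 0.0719 0.109 ] yaw -0.0490 down [-0.078 -0.009 -0.997] F [-0.1  0.2  0.2] grip 0.403
delta tool [ 0.0021 -0.0005 -0.0006] turn -0.0000
```

View pics/wL7.png

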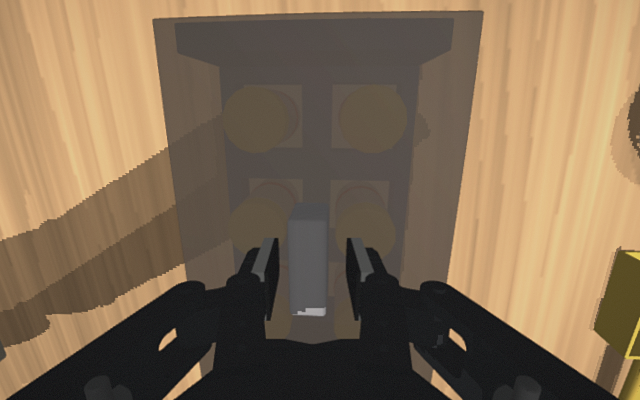

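View pics/s7.png

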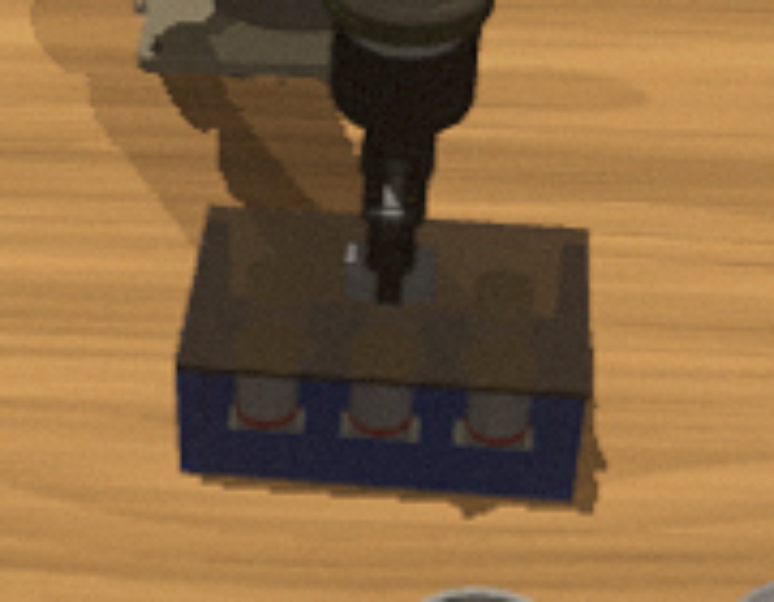

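The lid has settled level on the walls, and the pads are clear of the bar on both sides. I'm retreating for the final check.

Emit:
play_rows(increments="-0.015 0 0.001 0;-0.02 0 0 0;-0.03 0 0 0;-0.04 0 0 0;-0.04 0 0 0;-0.04 0 0 0;0 0 0 0")

```text
clock: 34.85
position: [0.5046, 0.0747, 0.306]
ee_rot: [0.013, 0.734, -0.019, 0.679]
ft_force: [-0.4, 0.4, -0.6]
grip_width: 0.402
```

Emit:
play_rows(increments="0 -0.04 0 0;0 -0.045 0 0;0 -0.045 0 0;0 -0.045 0 0;0 -0.045 0 0;0 -0.045 0 0;0 -0.045 0 0;0 -0.045 0 0;0 0 0 0;0 0 0 0")

```text
clock: 35.85
position: [0.4886, -0.2902, 0.3161]
ee_rot: [0.01, 0.732, -0.016, 0.682]
ft_force: [0.3, 0.9, 0.3]
grip_width: 0.398
```

```bash
python3 -c "
from meas import *
o=get_obs();print(o['clock'],o['position'],o['ft_force'])
c=camera('top');cv2.imwrite('pics/topF.png',c['img']);cv2.imwrite('pics/topFz.png',cv2.resize(c['img'][200:290,225:365],None,fx=5.5,fy=5.5,interpolation=cv2.INTER_CUBIC))
c=camera('scene');cv2.imwrite('pics/sF.png',c['img'])"
```

```text
35.85 [ 0.48856401 -0.29016031  0.31609893] [0.31907517 0.86922141 0.26304373]
```

View pics/topFz.png

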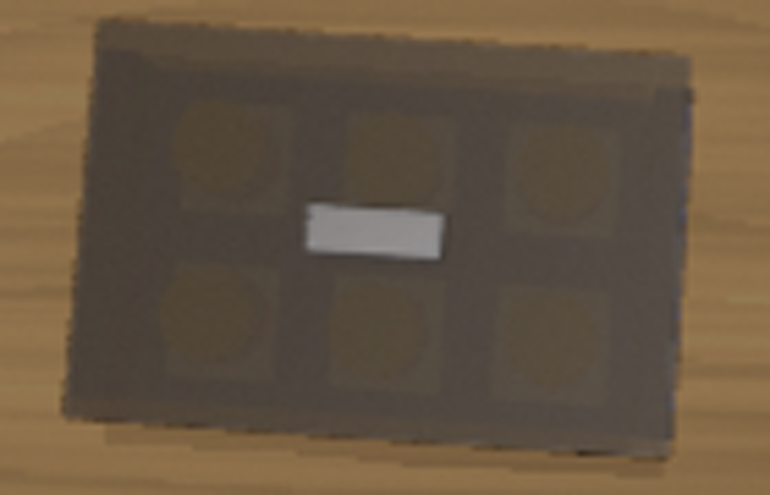

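View pics/sF.png

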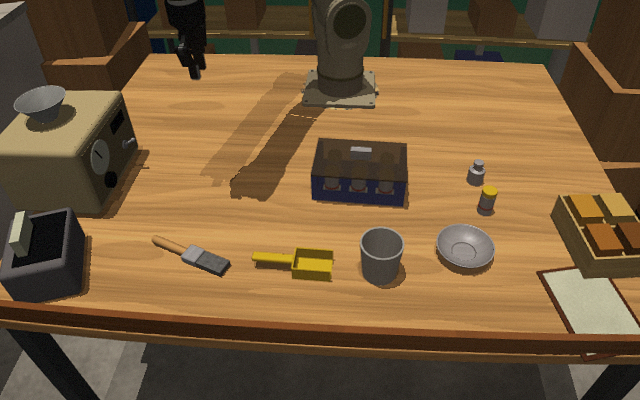

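Run:
```python
from meas import *
c=camera('top')
u=lambda p:(np.array(p,float)+.5)/5.5-.5+np.array([225,200])
def fr(p,z):
    w=onplane(c,u(p),z);d=w[0]-w[1]+w[3]-w[2];return w.mean(0)[:2],np.arctan2(-d[0],d[1]),[np.linalg.norm(w[i]-w[i-1]).round(4) for i in range(4)]
t=fr([[101,48],[692,88],[672,440],[72,398]],.085)
l=fr([[98,19],[692,57],[668,460],[63,417]],.091)
b=fr([[307,204],[443,213],[440,260],[306,251]],.119)
T=t[1];R=np.array([[np.cos(T),np.sin(T)],[-np.sin(T),np.cos(T)]])
print(t,l,b,'\nlid in tray',R@(l[0]-t[0]),l[1]-T,'bar',R@(b[0]-t[0]),b[1]-T)
for ce,s in blobs(yellow(c['img']),60,900): print(ce,onplane(c,ce,.07))
```

```text
(array([0.48438226, 0.06897708]), np.float64(-0.05142088643891787), [np.float64(0.1321), np.float64(0.2253), np.float64(0.1316), np.float64(0.2243)]) (array([0.48620312, 0.07015028]), np.float64(-0.05013116564989813), [np.float64(0.1494), np.float64(0.2254), np.float64(0.1499), np.float64(0.2245)]) (array([0.4862477, 0.0703074]), np.float64(-0.04934998348318203), [np.float64(0.017), np.float64(0.0495), np.float64(0.017), np.float64(0.0487)]) 
lid in tray [0.00175816 0.00126523] 0.0012897207890197465 bar [0.0017946  0.00142444] 0.002070902955735844
[153.74881517 205.71563981] [[0.56064239 0.37473831 0.07      ]]
```

The lid sits 1.8 and 1.3 mm off centre and 0.001 rad from square. The leftover spare hasn't moved.

```bash
python3 -c "
from h import *
print(workorder.hand_in())"
```

```text
the job is handed in; nothing more can be done
None
```

The job is done and handed in at about 36 s on the robot's clock. Three spares now stand in the empty pockets (0, 4 and 5), the fourth is still on the counter, and the lid lies on the tray's end walls, grip bar up.

**Tins:** My last wrist-camera check before the lid went on put the three placed tins about 1–2 mm from their pocket centres. All six tins looked upright then, and they looked undisturbed through the lid afterwards.

**Lid:** In the final top view the lid is 1.8 mm (x) and 1.3 mm (y) from the tray centre and 0.001 rad from square. Its edges fit the expected size at wall height, and the scene view shows it level.

**Leftover spare and other objects:** The leftover spare reads the same place as at the start, within 0.5 mm. The weight, cup, scoop, brush and sieve pan look unmoved in the final scene picture, though I did not measure them.

**Disagreements:**
- **Cameras:** The wrist and top cameras differed by about 3–5 mm, more than the stated 2 mm. The difference was nearly constant, so I aimed between the two readings.
- **Tool tilt:** The tool slowly tilted to about 0.08 rad by the end. The lid met the walls one edge first, with about 9 N on the wrist, then settled flat when released.

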